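Cover the printed bracket and hold the curing dial at its third mark

ROBOT

A 7-joint arm with a two-finger parallel gripper is mounted at the origin on the work surface. World frame = base frame: x ahead of the robot, y to its left, z up, the work surface at z = 0. Lengths are in m, angles in rad, forces in N, time in s.
With the tool pointing down it reaches from about 0.35 to 0.9 m from the base axis. Payload 19.9 kg.
Tool frame: the origin (TCP) lies on the centre line of the jaws, within the pads' length; the fingertips stand arm.tcp_to_tips ahead of it and the grasp point (between the pads) lies 5 mm behind it (arm.tcp_to_tips is the distance from the TCP to the fingertips, in m); x points along the fingers, z is the direction in which the jaws open and shut, and the axes are right-handed (so a half turn about x gives the same grasp; the last joint's range is limited). The gripper opens to 94 mm and grips with 3 to 60 N. Pads are 16 mm wide; open, the fingers measure 119 mm over their backs; the gripper's body (75 mm by 177 mm) begins 78 mm behind the grasp point.
Start: joints at [1.137, 0.417, -0.01, 1.614, 0.005, 1.111, -0.053], TCP at [0.239, -0.578, 0.219] pointing down, gripper open.
Joint ranges: [-2.81, 2.81], [-0.39, 2.02], [-1.27, 1.25], [0.06, 2.57], [-1.19, 4.33], [0.19, 2], [-2.82, 2.82]. Speed limits (rad/s): [1.89, 1.89, 2.39, 2.39, 3.01, 3.01, 3.01].

INTERFACE

Orientations are given as a unit quaternion [w, x, y, z].
In Python, from workcell import telemetry, cams, order, arm gives the robot as it stands.
- The arm moves only by the tool drive_tool, never from a script. Its argument "moves" is a list of rows, each an object of numbers: "hand": the closure, from 0 (fully open) to 1 (shut); "dx", "dy", "dz": the shift along the tool's x, y, z in m; "ax", "ay", "az": the turn, a rotation vector about the tool's x, y, z in rad. In form: [{"hand": .., "dx": .., "dy": .., "dz": .., "ax": .., "ay": .., "az": ..}, ...]. A call has 1 to 8 rows; each row shifts and turns the commanded pose from where the row before left it, along the tool's axes as they then stand; what a row does not reach is not made up. A row lasts 1/12 s, in which the tool goes at most 41.7 mm and 7.16 degrees, less where a joint would pass 70% of its speed; a pose out of reach is approached as far as the arm can. A call with a gripper value outside its range is refused whole. The fingers move at their own pace and stop on an object; the grip force is fixed at half the most. Time passes only in rows, so rows that do not move let the fingers close. It gives the time, the measured TCP pose, the force and the opening at its end, in the units of the state.
- telemetry.observe(): the state, without advancing time (a new reading comes with each control period).
- cams.camera(name): name is "side" or "top" or "wrist"; returns a dict with "frame" (400x640x3 uint8, red, green, blue), "z_map" (400x640 float32, m along the optical axis (not along the pixel's ray), 0 where there is no reading), "K" (3x3 intrinsics, pixels), "R" (3x3) and "t" (3): a world point X has camera coordinates R X + t. Camera axes: x right, y down, z forward; pixel columns grow to the right and rows downward; lengths in m; the calibration is good to about 2 mm. The wrist camera is an equidistant fisheye: a pixel r from the principal point sees the ray r / f radians off the axis. A picture is of the moment at which its call begins.
- order.sign_off(): hands the job in, once; it reports no verdict.
The state is a dict: "t": time; "joints": joint angles; "joint_velocities": joint speeds; "tau": joint torques, N m; "tool_pos": TCP position; "tool_rot": TCP orientation; "wrist_force": force on the tool from outside, world axes, zero at the start; "torque": the same for the moment, N m; "gripper_width": finger opening in m.
Only numpy, scipy, OpenCV 4.12 (cv2) and the standard library are available. Lean on these libraries where they do the work, as an engineer would, in place of code of your own. Each camera call takes 0.05 s, during which the arm holds its last target.

TASK

Close up the curing stand: set the amber cover down over the printed bracket so that it sits level inside the stand's teal ring, without dropping it or knocking the bracket over. Only then push the spring-return timer dial by its lever past the first two clicks to the third, red mark (not on to the stop) and keep holding it there for at least two seconds; the program finishes while the robot is still holding the dial at the red mark. Leave the other things on the bench alone.

Things in the scene. Friction and masses are not known exactly. Their poses are not given: they have to be found in the camera images.
- cover: loose clear-amber round cover, open below, about 0.2 kg, standing on the table: 132 mm across its foot, 124 at its closed top, wall 3, top face 100 mm above the foot. On top in the middle a black round knob to grip, 26 mm across, 109 to 135 mm above the foot, on a 16 mm wide neck. Origin: centre of its foot; z up along its axis
- stand: fixed white round curing stand, 176 mm across, 35 mm high, with a raised teal ring on top (ring about 163 mm across outside, 10 mm high, inside 145 mm) around a dark turntable disc (100 mm across, 6 mm thick). Origin: centre of its underside on the table
- seat (a point): centre of the stand's upper face, 35 mm above the table, inside the teal ring: where the centre of the cover's foot belongs. The foot rests on this face, between disc and ring, with about 6 mm of play all round
- bracket: loose teal printed L bracket, 40 x 34 x 52 mm high, 35 g, standing on the turntable disc (its top 93 mm above the table), up to 10 mm off centre; lift the cover's foot well above 95 mm to pass over it. Origin: centre of its underside. It must stay standing on the disc
- console: fixed white console, 200 (x) x 170 (y) x 55 mm high, its front (-x) roughly facing the robot; blue screen along the far edge, up to about 90 mm high; on top a teal lever dial, vertical axis through the centre. Marks on the top face 88 mm from the axis: grey square (rest), one black bar (first), two black bars (second), three red bars (third). Origin: centre of its underside
- dial (a joint): turn of the dial (rad), 0 at rest, growing clockwise seen from above: first click 0.4, second 0.8, third (red mark) 1.2, hard stop 1.5. The light clicks do not hold it: let go, it springs back to 0. Torque about 0.08 Nm at rest, 0.3 Nm at the third (5 N at the tab), about 0.07 more just past rest and each click, 0.07 less just before each
- lever: teal lever, turns with the dial. Origin: on the dial's axis, 55 mm above the table; x outward along the lever, z up. Arm 12 mm wide, 74 mm long, upper face 13 mm above the console top. On it an upright tab: 49 to 71 mm from the axis, 12 mm thick, top 45 mm above the console top. At rest it points to console yaw + pi + 0.6 (front, robot's right) and sweeps clockwise (from above) across the front
- tab (a point): middle of the top face of the lever's tab, 60 mm from the dial's axis, 100 mm above the table: push the tab sideways or grip it across its 12 mm thickness
- resin_bottle: closed grey bottle with a paper band, 54 mm across, 130 high, standing on the table. Origin: centre of its underside. Leave it alone
- spool: dark teal spool lying flat, 140 mm across, 45 high. Origin: centre of its underside. Leave it alone
- fan_guard: flat white square print, 50 x 50 x 6 mm, near the robot. Origin: centre of its underside. Leave it alone
- test_block: small red printed staircase test piece, 36 x 24 x 28 mm, near the robot. Origin: centre of its underside. Leave it alone
- scraper: spatula-like scraper lying on the table far to the left. Leave it alone
- wrench: steel wrench lying on the table far to the right. Leave it alone
Mind the look-alikes: they are no part of the job. Several things have the shape of the cover; the one meant has the colours described above.

How it is judged:
By the outcome, as a careful person would: the job done as asked, in the order asked, and still so for the second after the job is handed in, while the arm keeps its last pose, push and grip.
It also fails if it takes over 64 s, if anything falls off the work surface, if the arm or the gripper's body presses on something with over 40 N, if the wrist force passes 120 N, or if a joint passes its speed limit or range.

## Working session

There is one attempt and no reset: what is moved stays moved. The work goes in short steps, Python scripts to look and compute and a tool call to move; the robot and the scene stay as the last step left them, time stands still between calls to the robot, and variables do not carry over. Pictures are saved under pics/ and viewed, and the job is handed in when it is done.

Besides the shell and the picture viewer there is one more tool, called after ">>>" as name(argument=value, ...), one argument or row to a line, values as JSON. drive_tool: Moves the arm, as the interface text tells. Its arguments: {"type":"object","properties":{"moves":{"type":"array","items":{"type":"object","properties":{"hand":{"type":"number"},"dx":{"type":"number"},"dy":{"type":"number"},"dz":{"type":"number"},"ax":{"type":"number"},"ay":{"type":"number"},"az":{"type":"number"}}}}},"required":["moves"]}

```bash
ls; mkdir -p pics
python3 - <<'E'
from workcell import telemetry, cams, order, arm
import cv2,numpy as np
print(telemetry.observe()); print([ (a,getattr(arm,a)) for a in dir(arm) if a[0]!='_'])
for n in ["top","side","wrist"]:
    c=cams.camera(n); cv2.imwrite(f"pics/{n}0.png",c["frame"][:,:,::-1]); np.savez(f"{n}0.npz",**c)
    print(n,c["K"].round(1).tolist(),c["R"].round(3).tolist(),c["t"].round(3).tolist())
E
```

```text
pics
{'t': 0.0, 'joints': array([ 1.13749052,  0.41797553, -0.01034288,  1.61414617,  0.00471491,
        1.11070949, -0.05298932]), 'joint_velocities': array([ 0.00030619, -0.00168631,  0.0004807 ,  0.00265529, -0.00025279,
        0.00064891, -0.00124983]), 'tau': array([ 2.12202525e-03, -8.51248026e+01,  6.39864206e-01, -4.25977492e+01,
       -4.88238665e-02,  1.87854585e-02,  7.48894126e-05]), 'tool_pos': array([ 0.23853454, -0.57730969,  0.2188359 ]), 'tool_rot': array([ 0.58740101,  0.39330396,  0.58814766, -0.39287959]), 'wrist_force': array([0.71315258, 0.35480455, 0.36738663]), 'torque': array([-0.04051289,  0.03699007, -0.05724161]), 'gripper_width': 0.0939441910546761}
[('PlanningError', <class 'workcell.PlanningError'>), ('tcp_to_tips', 0.014)]
top [[440.0, 0.0, 320.0], [0.0, 440.0, 194.2], [0.0, 0.0, 1.0]] [[-0.014, -1.0, 0.012], [-0.991, 0.012, -0.136], [0.135, -0.014, -0.991]] [0.004, 0.532, 1.397]
side [[414.4, 0.0, 318.6], [0.0, 414.4, 202.3], [0.0, 0.0, 1.0]] [[-0.895, -0.446, -0.02], [-0.266, 0.569, -0.778], [0.358, -0.691, -0.628]] [0.478, 0.212, 1.015]
wrist [[309.7, 0.0, 320.1], [0.0, 309.7, 197.2], [0.0, 0.0, 1.0]] [[0.382, -0.924, -0.0], [-0.896, -0.371, 0.242], [-0.224, -0.092, -0.97]] [-0.626, -0.025, 0.389]
```

View pics/top0.png

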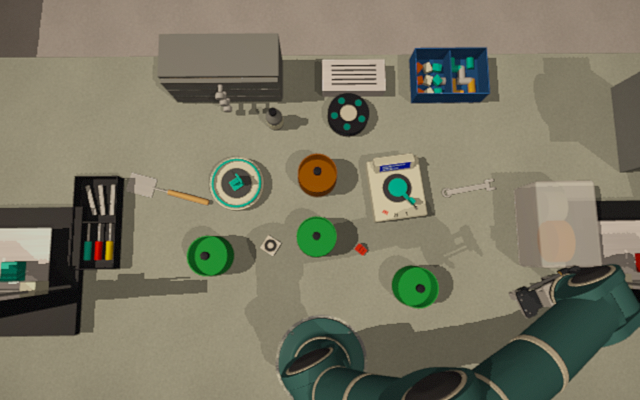

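View pics/side0.png

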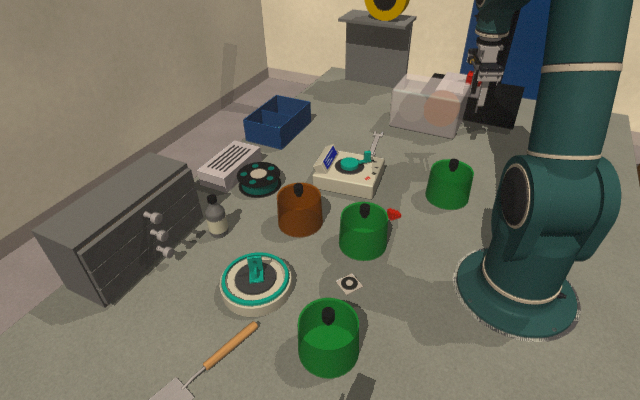

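View pics/wrist0.png

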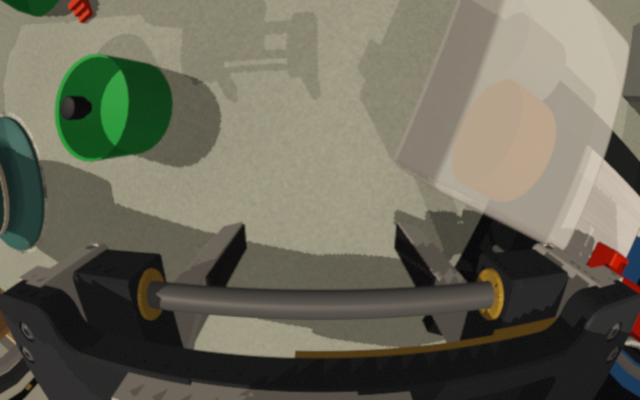

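The amber cover is in the top view at (317,175) with its knob at (317,171). The stand is at (237,183) and the console at (398,188). The three green covers are the look-alikes. Next I'll measure positions.

```bash
cat > h.py <<'E'
import numpy as np,cv2
def ray(c,u,v,z):
    K,R,t=c["K"],c["R"],c["t"]
    d=R.T@np.linalg.inv(K)@np.array([u,v,1.]); o=-R.T@t
    return o+d*(z-o[2])/d[2]
def proj(c,X):
    p=c["K"]@(c["R"]@np.array(X)+c["t"]); return p[:2]/p[2]
def cloud(c):
    z=c["z_map"];v,u=np.indices(z.shape)
    p=np.stack([u,v,np.ones_like(u)],-1)@np.linalg.inv(c["K"]).T*z[...,None]
    return (p-c["t"])@c["R"]
E
python3 - <<'E'
import numpy as np,cv2
from h import *
for n in ["top","side"]:
    c=dict(np.load(n+"0.npz")); P=cloud(c); f=c["frame"]; hsv=cv2.cvtColor(f,cv2.COLOR_RGB2HSV)
    print(n)
    # knob: dark pixels with height .12-.14 near cover
    roi=(slice(150,200),slice(290,345)) if n=="top" else (slice(175,240),slice(270,330))
    m=np.zeros(f.shape[:2],bool);m[roi]=True
    k=m&(f.max(-1)<60)&(P[...,2]>.1); Q=P[k]; print("knob",k.sum(),Q.mean(0),Q.min(0),Q.max(0))
    am=m&(hsv[...,0]<18)&(hsv[...,1]>120); ys,xs=np.nonzero(am); print("amber px",xs.min(),xs.max(),ys.min(),ys.max()); Q=P[am&(P[...,2]>.09)]; print("amber top",len(Q),Q.mean(0),Q.min(0),Q.max(0))
    # stand
    roi=(slice(145,220),slice(200,272)) if n=="top" else (slice(240,320),slice(210,300))
    m=np.zeros(f.shape[:2],bool);m[roi]=True
    te=m&(hsv[...,0]>75)&(hsv[...,0]<100)&(hsv[...,1]>100)
    r=te&(abs(P[...,2]-.045)<.006)
    ys,xs=np.nonzero(r); pts=np.array([ray(c,u,v,.045)[:2] for u,v in zip(xs,ys)])
    A=np.c_[2*pts,np.ones(len(pts))];s=np.linalg.lstsq(A,(pts**2).sum(1),rcond=None)[0]
    print("ring",len(pts),s[:2],"r",np.sqrt(s[2]+s[:2]@s[:2]), cv2.minEnclosingCircle(pts.astype(np.float32)))
    b=te&(P[...,2]>.06);Q=P[b];print("bracket",Q.mean(0),Q.min(0),Q.max(0))
    roi=(slice(145,225),slice(360,440)) if n=="top" else (slice(125,200),slice(305,390))
    m=np.zeros(f.shape[:2],bool);m[roi]=True
    te=m&(hsv[...,0]>75)&(hsv[...,0]<100)&(hsv[...,1]>100)
    b=te&(P[...,2]>.09)&(P[...,2]<.12);Q=P[b];print("tab",len(Q),Q.mean(0),Q.min(0),Q.max(0))
    b=te&(P[...,2]>.055)&(P[...,2]<.09);Q=P[b];print("dial",len(Q),Q.mean(0),Q.min(0),Q.max(0))
    b=m&(abs(P[...,2]-.055)<.006)&~te; Q=P[b].astype(np.float32); print("console",cv2.minAreaRect(Q[:,:2].copy()))
    red=m&((hsv[...,0]<8)|(hsv[...,0]>172))&(hsv[...,1]>120); ys,xs=np.nonzero(red);print("red",len(xs),xs.mean(),ys.mean(),ray(c,xs.mean(),ys.mean(),.055))
    for nm,(a,bb) in dict(top=((150,225),(355,445)),side=((120,200),(300,395))).items():
        if nm==n: cv2.imwrite(f"pics/con_{n}.png",cv2.resize(f[a:=slice(*a),slice(*bb)][:,:,::-1],None,fx=7,fy=7,interpolation=cv2.INTER_CUBIC)) if 0 else cv2.imwrite(f"pics/con_{n}.png",cv2.resize(f[a[0]:a[1],bb[0]:bb[1],::-1],None,fx=7,fy=7,interpolation=cv2.INTER_CUBIC))
E
```

```text
top
knob 47 [0.59149938 0.006834   0.13348665] [ 0.58033304 -0.00256298  0.12071956] [0.60393377 0.01587424 0.14139578]
amber px 298 336 153 196
amber top 1171 [0.58944891 0.00550797 0.10768123] [ 0.33829449 -0.05348331  0.0901247 ] [0.65313513 0.06620355 1.45603129]
ring 392 [0.57317951 0.2682215 ] r 0.06780279027118671 ((0.572513997554779, 0.26900601387023926), 0.08044379949569702)
bracket [0.56966009 0.24930534 0.11488687] [0.33829449 0.01747856 0.06184398] [0.59189894 0.27478273 1.45603129]
tab 24 [ 0.50220279 -0.28969363  0.09749963] [ 0.49313455 -0.29776335  0.09003277] [ 0.51146169 -0.28045962  0.10319898]
dial 328 [ 0.54326801 -0.25377741  0.06958417] [ 0.49199354 -0.29830264  0.05504762] [ 0.57944876 -0.22133938  0.08865368]
console ((0.5472993850708008, -0.25137859582901), (0.19953276216983795, 0.17060105502605438), 7.110002517700195)
red 10 385.0 211.5 [ 0.47117855 -0.21008301  0.055     ]
side
knob 104 [0.58423563 0.01840877 0.13187574] [ 0.12004085 -0.00399159  0.10180889] [0.60289252 0.79396143 0.81184618]
amber px 277 322 183 236
amber top 969 [0.58144828 0.02371893 0.10702044] [ 0.12004085 -0.05696767  0.09002815] [0.65325326 0.79396143 0.81184618]
ring 870 [0.5698694  0.27345115] r 0.06887832651524843 ((0.5695923566818237, 0.27176740765571594), 0.08358925580978394)
bracket [0.57169858 0.26217703 0.08515504] [0.12004085 0.24356539 0.06027633] [0.59315444 0.79396143 0.81184618]
tab 29 [ 0.5007386  -0.28731095  0.09649286] [ 0.49095836 -0.29952437  0.09018271] [ 0.5097153  -0.27995175  0.10248795]
dial 272 [ 0.5341463  -0.2537348   0.06972832] [ 0.48995016 -0.29992062  0.05517918] [ 0.58421184 -0.21777165  0.08839179]
console ((0.546432614326477, -0.24976596236228943), (0.19932974874973297, 0.17726346850395203), 7.400747776031494)
red 12 367.0 177.75 [ 0.4696792  -0.21332639  0.055     ]
```

```bash
cat >> h.py <<'E'
from scipy.spatial.transform import Rotation as Ro
def rot(s): q=s["tool_rot"]; return Ro.from_quat([q[1],q[2],q[3],q[0]])
def rel(s,X): return rot(s).inv().apply(np.array(X)-s["tool_pos"])
E
python3 - <<'E'
import numpy as np,cv2
from h import *
from workcell import telemetry
s=telemetry.observe(); print(rot(s).as_matrix().round(3), rel(s,[.592,.0065,.25]).round(4))
for n,roi in [("top",(slice(145,220),slice(200,272))),("side",(slice(240,320),slice(210,300)))]:
    c=dict(np.load(n+"0.npz")); f=c["frame"];hsv=cv2.cvtColor(f,cv2.COLOR_RGB2HSV)
    m=np.zeros(f.shape[:2],bool);m[roi]=True
    te=(m&(hsv[...,0]>75)&(hsv[...,0]<100)&(hsv[...,1]>100))
    ys,xs=np.nonzero(te); p=np.array([ray(c,u,v,.045)[:2] for u,v in zip(xs,ys)])
    h=p[cv2.convexHull(p.astype(np.float32),returnPoints=False)[:,0]]
    A=np.c_[2*h,np.ones(len(h))];q=np.linalg.lstsq(A,(h**2).sum(1),rcond=None)[0]
    print(n,len(h),q[:2],np.sqrt(q[2]+q[:2]@q[:2]))
    # cover foot/knob: dark knob centroid on z=.135
    kr=(slice(160,185),slice(305,330)) if n=="top" else (slice(178,200),slice(288,312))
    k=np.zeros(f.shape[:2],bool);k[kr]=True;k&=f.max(-1)<70
    ys,xs=np.nonzero(k);print("knob",len(xs),xs.mean(),ys.mean(),ray(c,xs.mean(),ys.mean(),.135 if n=="top" else .125))
    ar=(slice(145,205),slice(290,345)) if n=="top" else (slice(175,240),slice(270,330))
E
```

```text
[[-0.     0.924  0.382]
 [ 0.001  0.382 -0.924]
 [-1.    -0.    -0.001]] [-0.0307  0.5496 -0.4047]
top 44 [0.57248295 0.26873625] 0.07953093194015133
knob 50 317.02 170.62 [0.59146241 0.00658462 0.135     ]
side 48 [0.56969768 0.27191105] 0.08244300951092119
knob 108 298.01851851851853 189.2962962962963 [0.58919408 0.01037781 0.125     ]
```

>>> drive_tool(
  moves=[
    {"hand": 0,"dx": -0.02,"dy": 0.02,"dz": -0.015},
    {"hand": 0,"dx": -0.011,"dy": 0.0275,"dz": -0.0203},
    {"hand": 0,"dy": 0.0275,"dz": -0.0203},
    {"hand": 0,"dy": 0.0275,"dz": -0.0203},
    {"hand": 0,"dy": 0.0275,"dz": -0.0203},
    {"hand": 0,"dy": 0.0275,"dz": -0.0203},
    {"hand": 0,"dy": 0.0275,"dz": -0.0203},
    {"hand": 0,"dy": 0.0275,"dz": -0.0203},
  ],
)

```text
validation failed for argument at $.mo...
```

>>> drive_tool(
  moves=[
    {"hand": 0,"dy": 0.0275,"dz": -0.0203},
    {"hand": 0,"dy": 0.0275,"dz": -0.0203},
    {"hand": 0,"dy": 0.0275,"dz": -0.0203},
    {"hand": 0,"dy": 0.0275,"dz": -0.0203},
    {"hand": 0,"dy": 0.0275,"dz": -0.0203},
    {"hand": 0,"dy": 0.0275,"dz": -0.0203},
    {"hand": 0,"dy": 0.0275,"dz": -0.0203},
    {"hand": 0,"dy": 0.0275,"dz": -0.0203},
  ],
)

```text
validation failed for argument at $.mo...
```

Run:
```python
from h import *
from workcell import telemetry
s=telemetry.observe(); print(s["t"],s["tool_pos"],rot(s).as_matrix().round(3), rel(s,[.590,.0085,.25]).round(4))
```

```text
0.15 [ 0.23856403 -0.57739057  0.21898382] [[-0.     0.924  0.382]
 [ 0.001  0.382 -0.924]
 [-1.    -0.    -0.001]] [-0.0307  0.5485 -0.4073]
```

>>> drive_tool(
  moves=[
    {"hand": 0.0,"dx": -0.02,"dy": 0.02,"dz": -0.015,"ax": 0,"ay": 0,"az": 0},
    {"hand": 0.0,"dx": -0.011,"dy": 0.0275,"dz": -0.0203,"ax": 0,"ay": 0,"az": 0},
    {"hand": 0.0,"dx": 0,"dy": 0.0275,"dz": -0.0203,"ax": 0,"ay": 0,"az": 0},
    {"hand": 0.0,"dx": 0,"dy": 0.0275,"dz": -0.0203,"ax": 0,"ay": 0,"az": 0},
  ],
)

```text
t: 0.48
tool_pos: [0.305, -0.4672, 0.2509]
tool_rot: [0.588, 0.393, 0.587, -0.393]
wrist_force: [1.0, -0.8, 0.4]
gripper_width: 0.0938
```

>>> drive_tool(
  moves=[
    {"hand": 0,"dx": 0,"dy": 0.0275,"dz": -0.0203,"ax": 0,"ay": 0,"az": 0},
    {"hand": 0,"dx": 0,"dy": 0.0275,"dz": -0.0203,"ax": 0,"ay": 0,"az": 0},
    {"hand": 0,"dx": 0,"dy": 0.0275,"dz": -0.0203,"ax": 0,"ay": 0,"az": 0},
    {"hand": 0,"dx": 0,"dy": 0.0275,"dz": -0.0203,"ax": 0,"ay": 0,"az": 0},
    {"hand": 0,"dx": 0,"dy": 0.0275,"dz": -0.0203,"ax": 0,"ay": 0,"az": 0},
    {"hand": 0,"dx": 0,"dy": 0.0275,"dz": -0.0203,"ax": 0,"ay": 0,"az": 0},
    {"hand": 0,"dx": 0,"dy": 0.0275,"dz": -0.0203,"ax": 0,"ay": 0,"az": 0},
    {"hand": 0,"dx": 0,"dy": 0.0275,"dz": -0.0203,"ax": 0,"ay": 0,"az": 0},
  ],
)

```text
t: 1.15
tool_pos: [0.4462, -0.2327, 0.2505]
tool_rot: [0.588, 0.393, 0.588, -0.393]
wrist_force: [-0.2, -1.2, 0.4]
gripper_width: 0.094
```

>>> drive_tool(
  moves=[
    {"hand": 0,"dx": 0,"dy": 0.0275,"dz": -0.0203,"ax": 0,"ay": 0,"az": 0},
    {"hand": 0,"dx": 0,"dy": 0.0275,"dz": -0.0203,"ax": 0,"ay": 0,"az": 0},
    {"hand": 0,"dx": 0,"dy": 0.0275,"dz": -0.0203,"ax": 0,"ay": 0,"az": 0},
    {"hand": 0,"dx": 0,"dy": 0.0275,"dz": -0.0203,"ax": 0,"ay": 0,"az": 0},
    {"hand": 0,"dx": 0,"dy": 0.0275,"dz": -0.0203,"ax": 0,"ay": 0,"az": 0},
    {"hand": 0,"dx": 0,"dy": 0,"dz": 0,"ax": 0,"ay": 0,"az": 0},
  ],
)

```text
t: 1.65
tool_pos: [0.5363, -0.0816, 0.2504]
tool_rot: [0.589, 0.392, 0.589, -0.39]
wrist_force: [-0.2, 0.7, -0.7]
gripper_width: 0.094
```

Run:
```python
from h import *
from workcell import telemetry,cams
s=telemetry.observe(); print(s["t"],s["tool_pos"],rot(s).as_matrix().round(3), rel(s,[.590,.0085,.25]).round(4))
c=cams.camera("wrist");cv2.imwrite("pics/w1.png",c["frame"][:,:,::-1]);np.savez("w1.npz",**c)
```

```text
1.65 [ 0.53627072 -0.0816288   0.25035047] [[ 0.001  0.922  0.388]
 [ 0.002  0.388 -0.922]
 [-1.     0.001 -0.002]] [ 0.0006  0.0845 -0.0622]
```

View pics/w1.png

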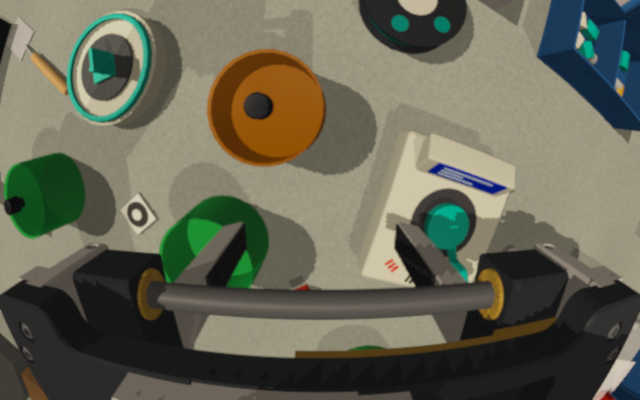

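The wrist view has the amber knob at (258,105), the stand at (110,67), and the dial at (447,222). I'll cast fisheye rays to get a third estimate of each.

```bash
cat >> h.py <<'E'
def fray(c,u,v,z):
    K=c["K"];d=np.array([u-K[0,2],v-K[1,2]]);r=np.hypot(*d);th=r/K[0,0]
    dc=np.r_[d/r*np.sin(th),np.cos(th)] if r>1e-9 else np.array([0,0,1.])
    d=c["R"].T@dc;o=-c["R"].T@c["t"];return o+d*(z-o[2])/d[2]
def circ(h):
    A=np.c_[2*h,np.ones(len(h))];q=np.linalg.lstsq(A,(h**2).sum(1),rcond=None)[0]
    return q[:2],np.sqrt(q[2]+q[:2]@q[:2])
E
python3 - <<'E'
from h import *
c=dict(np.load("w1.npz"));f=c["frame"];hsv=cv2.cvtColor(f,cv2.COLOR_RGB2HSV)
k=np.zeros(f.shape[:2],bool);k[88:123,240:278]=1;k&=f.max(-1)<62
ys,xs=np.nonzero(k);print("knob",len(xs),xs.min(),xs.max(),ys.min(),ys.max())
p=np.array([fray(c,u,v,.135)[:2] for u,v in zip(xs,ys)]);print(p.mean(0),cv2.minEnclosingCircle(p.astype(np.float32)))
am=(hsv[...,0]<18)&(hsv[...,1]>150);am[:, :200]=0;am[:,335:]=0;am[:40]=0;am[170:]=0
ys,xs=np.nonzero(am);p=np.array([fray(c,u,v,.1)[:2] for u,v in zip(xs,ys)])
print("amber",cv2.minEnclosingCircle(p.astype(np.float32)))
m=np.zeros(f.shape[:2],bool);m[5:130,60:156]=1
te=m&(hsv[...,0]>75)&(hsv[...,0]<100)&(hsv[...,1]>100)
ys,xs=np.nonzero(te); p=np.array([fray(c,u,v,.045)[:2] for u,v in zip(xs,ys)])
h=p[cv2.convexHull(p.astype(np.float32),returnPoints=False)[:,0]];print("ring",circ(h))
E
```

```text
knob 561 245 272 93 118
[0.59412811 0.00195502] ((0.5938478112220764, 0.0020224701147526503), 0.012893983162939548)
amber ((0.5938882231712341, 0.003150827484205365), 0.06212449073791504)
ring (array([0.57412639, 0.26387038]), np.float64(0.08129309066977691))
```

>>> drive_tool(
  moves=[
    {"hand": 0,"dx": 0,"dy": 0.027,"dz": -0.02,"ax": 0,"ay": 0,"az": 0},
    {"hand": 0,"dx": 0,"dy": 0.027,"dz": -0.02,"ax": 0,"ay": 0,"az": 0},
    {"hand": 0,"dx": 0.02,"dy": 0.0305,"dz": -0.0195,"ax": 0,"ay": 0,"az": 0},
    {"hand": 0,"dx": 0.03,"dy": 0,"dz": 0,"ax": 0,"ay": 0,"az": 0},
    {"hand": 0,"dx": 0,"dy": 0,"dz": 0,"ax": 0,"ay": 0,"az": 0},
    {"hand": 0,"dx": 0,"dy": 0,"dz": 0,"ax": 0,"ay": 0,"az": 0},
  ],
)

```text
t: 2.2
tool_pos: [0.5885, -0.0017, 0.1996]
tool_rot: [0.587, 0.393, 0.588, -0.394]
wrist_force: [-0.3, -0.5, 0.4]
gripper_width: 0.0941
```

```bash
cat > look.py <<'E'
import sys
from h import *
from workcell import telemetry,cams
s=telemetry.observe(); print(s["t"],s["tool_pos"].round(4),rot(s).as_matrix().round(3).tolist(),s["wrist_force"].round(1),s["gripper_width"])
for a in sys.argv[1:]:
    n,o=a.split(":");c=cams.camera(n);cv2.imwrite(f"pics/{o}.png",c["frame"][:,:,::-1]);np.savez(o+".npz",**c)
E
python3 look.py wrist:w2 top:t2
```

```text
2.2 [ 0.5885 -0.0017  0.1996] [[-0.003, 0.925, 0.381], [-0.0, 0.381, -0.925], [-1.0, -0.003, -0.001]] [-0.3 -0.5  0.4] 0.09413905659000396
```

View pics/w2.png

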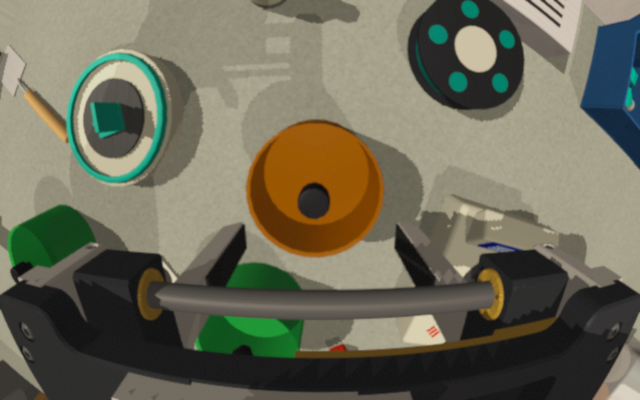

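The knob is at (314,201), almost centred between the jaws.

Run:
```python
from h import *
from workcell import telemetry
s=telemetry.observe()
c=dict(np.load("w2.npz"));f=c["frame"];hsv=cv2.cvtColor(f,cv2.COLOR_RGB2HSV)
k=np.zeros(f.shape[:2],bool);k[178:224,292:336]=1;k&=f.max(-1)<62
ys,xs=np.nonzero(k)
p=np.array([fray(c,u,v,.135)[:2] for u,v in zip(xs,ys)]);e=cv2.minEnclosingCircle(p.astype(np.float32));print(xs.mean(),ys.mean(),e)
print(rel(s,[*e[0],.121]))
m=np.zeros(f.shape[:2],bool);m[45:190,60:170]=1
te=m&(hsv[...,0]>75)&(hsv[...,0]<100)&(hsv[...,1]>100)
ys,xs=np.nonzero(te); p=np.array([fray(c,u,v,.045)[:2] for u,v in zip(xs,ys)])
h=p[cv2.convexHull(p.astype(np.float32),returnPoints=False)[:,0]];print("ring",circ(h))
```

```text
313.60833333333335 200.37857142857143 ((0.5969769954681396, 0.00556683586910367), 0.01373869925737381)
[ 0.08088695  0.00959619 -0.00434794]
ring (array([0.57470668, 0.26444203]), np.float64(0.0811806270007092))
```

>>> drive_tool(
  moves=[
    {"hand": 0,"dx": 0.01,"dy": 0.007,"dz": -0.005,"ax": 0,"ay": 0,"az": 0},
    {"hand": 0,"dx": 0.025,"dy": 0,"dz": 0,"ax": 0,"ay": 0,"az": 0},
    {"hand": 0,"dx": 0.02,"dy": 0,"dz": 0,"ax": 0,"ay": 0,"az": 0},
    {"hand": 0,"dx": 0.015,"dy": 0,"dz": 0,"ax": 0,"ay": 0,"az": 0},
    {"hand": 0,"dx": 0.009,"dy": 0,"dz": 0,"ax": 0,"ay": 0,"az": 0},
    {"hand": 0,"dx": 0,"dy": 0,"dz": 0,"ax": 0,"ay": 0,"az": 0},
    {"hand": 0,"dx": 0,"dy": 0,"dz": 0,"ax": 0,"ay": 0,"az": 0},
  ],
)

```text
t: 2.88
tool_pos: [0.5943, 0.0066, 0.122]
tool_rot: [0.588, 0.393, 0.588, -0.393]
wrist_force: [-0.1, 0.2, 0.9]
gripper_width: 0.0942
```

```bash
python3 look.py wrist:w3 side:s3
```

```text
2.8833 [0.5943 0.0066 0.122 ] [[0.0, 0.924, 0.382], [0.0, 0.382, -0.924], [-1.0, 0.0, 0.0]] [-0.1  0.2  0.9] 0.0942071757087797
```

View pics/w3.png

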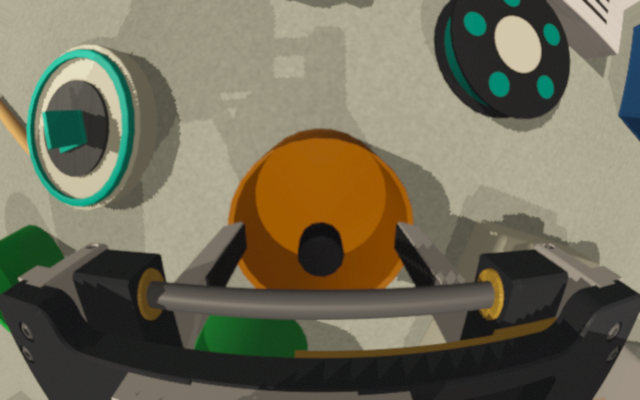

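View pics/s3.png

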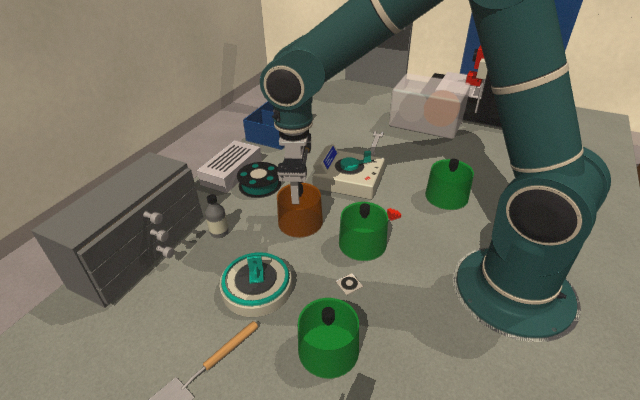

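The knob at (321,250) is centred between the fingers at (225..415, 250), so I'll close.

Run:
```python
from h import *
from workcell import telemetry
s=telemetry.observe()
c=dict(np.load("w3.npz"))
for v in (236,276): 
  X=fray(c,321,v,.135);print(v,X,rel(s,X))
```

```text
236 [0.60586708 0.00931631 0.135     ] [-0.01233721  0.01138742  0.00181421]
276 [5.83827186e-01 1.73201066e-04 1.35000000e-01] [-0.01237319 -0.01247365  0.0018525 ]
```

>>> drive_tool(
  moves=[
    {"hand": 1,"dx": 0,"dy": 0,"dz": 0,"ax": 0,"ay": 0,"az": 0},
    {"hand": 1,"dx": 0,"dy": 0,"dz": 0,"ax": 0,"ay": 0,"az": 0},
    {"hand": 1,"dx": 0,"dy": 0,"dz": 0,"ax": 0,"ay": 0,"az": 0},
    {"hand": 1,"dx": 0,"dy": 0,"dz": 0,"ax": 0,"ay": 0,"az": 0},
    {"hand": 1,"dx": 0,"dy": 0,"dz": 0,"ax": 0,"ay": 0,"az": 0},
    {"hand": 1,"dx": 0,"dy": 0,"dz": 0,"ax": 0,"ay": 0,"az": 0},
    {"hand": 1,"dx": 0,"dy": 0,"dz": 0,"ax": 0,"ay": 0,"az": 0},
    {"hand": 1,"dx": 0,"dy": 0,"dz": 0,"ax": 0,"ay": 0,"az": 0},
  ],
)

```text
t: 3.65
tool_pos: [0.594, 0.0066, 0.1214]
tool_rot: [0.588, 0.393, 0.588, -0.393]
wrist_force: [-0.6, 0.4, 0.0]
gripper_width: 0.0441
```

>>> drive_tool(
  moves=[
    {"hand": 1,"dx": 0,"dy": 0,"dz": 0,"ax": 0,"ay": 0,"az": 0},
    {"hand": 1,"dx": 0,"dy": 0,"dz": 0,"ax": 0,"ay": 0,"az": 0},
    {"hand": 1,"dx": 0,"dy": 0,"dz": 0,"ax": 0,"ay": 0,"az": 0},
    {"hand": 1,"dx": 0,"dy": 0,"dz": 0,"ax": 0,"ay": 0,"az": 0},
    {"hand": 1,"dx": 0,"dy": 0,"dz": 0,"ax": 0,"ay": 0,"az": 0},
    {"hand": 1,"dx": 0,"dy": 0,"dz": 0,"ax": 0,"ay": 0,"az": 0},
  ],
)

```text
t: 4.15
tool_pos: [0.594, 0.0066, 0.1214]
tool_rot: [0.588, 0.393, 0.588, -0.393]
wrist_force: [0.4, -0.7, -1.4]
gripper_width: 0.0254
```

>>> drive_tool(
  moves=[
    {"hand": 1,"dx": -0.01,"dy": 0,"dz": 0,"ax": 0,"ay": 0,"az": 0},
    {"hand": 1,"dx": -0.02,"dy": 0,"dz": 0,"ax": 0,"ay": 0,"az": 0},
    {"hand": 1,"dx": -0.025,"dy": 0,"dz": 0,"ax": 0,"ay": 0,"az": 0},
    {"hand": 1,"dx": -0.025,"dy": 0,"dz": 0,"ax": 0,"ay": 0,"az": 0},
    {"hand": 1,"dx": -0.025,"dy": 0,"dz": 0,"ax": 0,"ay": 0,"az": 0},
    {"hand": 1,"dx": -0.02,"dy": 0,"dz": 0,"ax": 0,"ay": 0,"az": 0},
    {"hand": 1,"dx": -0.01,"dy": 0,"dz": 0,"ax": 0,"ay": 0,"az": 0},
    {"hand": 1,"dx": 0,"dy": 0,"dz": 0,"ax": 0,"ay": 0,"az": 0},
  ],
)

```text
t: 4.82
tool_pos: [0.5947, 0.0068, 0.2588]
tool_rot: [0.589, 0.394, 0.587, -0.392]
wrist_force: [-1.6, 0.1, -2.3]
gripper_width: 0.0255
```

```bash
python3 look.py wrist:w4 side:s4 top:t4
```

```text
4.8167 [0.5947 0.0068 0.2588] [[0.003, 0.924, 0.382], [-0.0, 0.382, -0.924], [-1.0, 0.003, 0.001]] [-1.6  0.1 -2.3] 0.025545854590674343
```

View pics/w4.png

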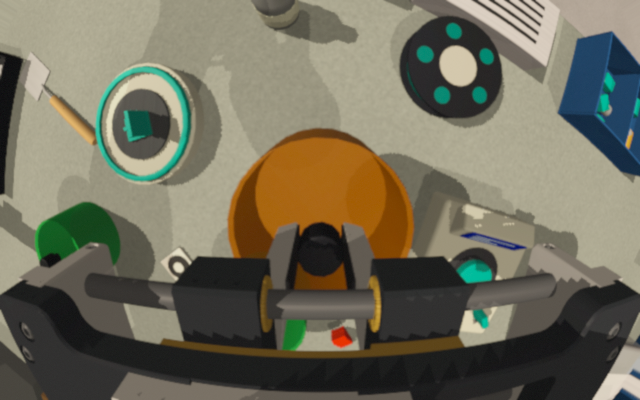

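View pics/s4.png

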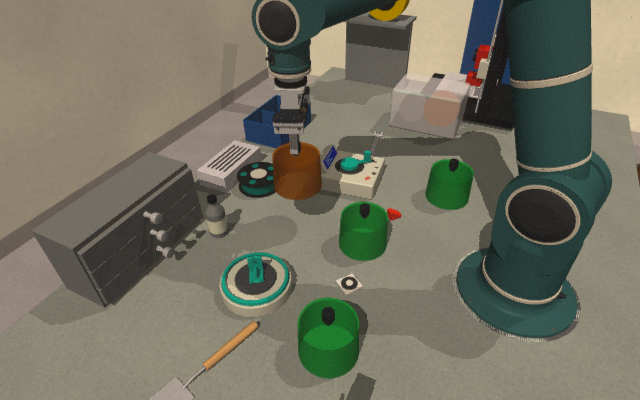

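View pics/t4.png

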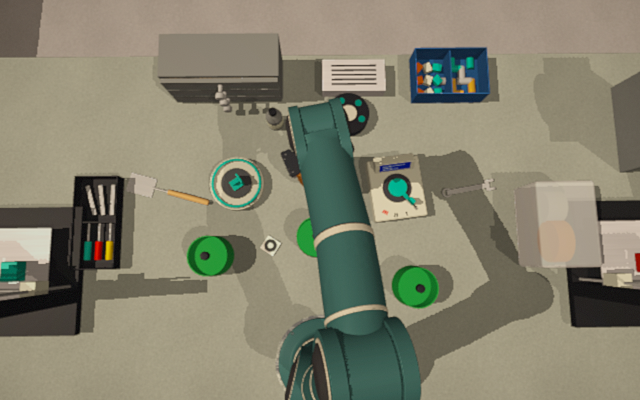

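The cover is gripped level: 25.5 mm jaw opening, about 2 N extra weight. The bracket still stands on the stand. Carrying it across now.

>>> drive_tool(
  moves=[
    {"hand": 1,"dx": 0,"dy": 0.005,"dz": -0.015,"ax": 0,"ay": 0,"az": 0},
    {"hand": 1,"dx": 0,"dy": 0.01,"dz": -0.03,"ax": 0,"ay": 0,"az": 0},
    {"hand": 1,"dx": 0,"dy": 0.01,"dz": -0.03,"ax": 0,"ay": 0,"az": 0},
    {"hand": 1,"dx": 0,"dy": 0.01,"dz": -0.03,"ax": 0,"ay": 0,"az": 0},
    {"hand": 1,"dx": 0,"dy": 0.01,"dz": -0.03,"ax": 0,"ay": 0,"az": 0},
    {"hand": 1,"dx": 0,"dy": 0.01,"dz": -0.03,"ax": 0,"ay": 0,"az": 0},
    {"hand": 1,"dx": 0,"dy": 0.01,"dz": -0.03,"ax": 0,"ay": 0,"az": 0},
    {"hand": 1,"dx": 0,"dy": 0.008,"dz": -0.025,"ax": 0,"ay": 0,"az": 0},
  ],
)

```text
t: 5.63
tool_pos: [0.5763, 0.2401, 0.2548]
tool_rot: [0.587, 0.392, 0.589, -0.393]
wrist_force: [0.4, 0.7, -2.6]
gripper_width: 0.0255
```

>>> drive_tool(
  moves=[
    {"hand": 1,"dx": 0,"dy": 0.005,"dz": -0.018,"ax": 0,"ay": 0,"az": 0},
    {"hand": 1,"dx": 0,"dy": 0.003,"dz": -0.01,"ax": 0,"ay": 0,"az": 0},
    {"hand": 1,"dx": 0,"dy": 0,"dz": 0,"ax": 0,"ay": 0,"az": 0},
    {"hand": 1,"dx": 0,"dy": 0,"dz": 0,"ax": 0,"ay": 0,"az": 0},
  ],
)

```text
t: 5.97
tool_pos: [0.5741, 0.2661, 0.2555]
tool_rot: [0.588, 0.393, 0.588, -0.394]
wrist_force: [-0.0, -0.7, -2.2]
gripper_width: 0.0256
```

```bash
python3 look.py wrist:w5 side:s5 top:t5; python3 -c "
from h import *
from workcell import telemetry
print(rel(telemetry.observe(),[.5748,.267,.1564]))"
```

```text
5.9667 [0.5741 0.2661 0.2555] [[-0.001, 0.924, 0.382], [-0.001, 0.382, -0.924], [-1.0, -0.002, 0.0]] [-0.  -0.7 -2.2] 0.025636669527483218
[ 0.09979532  0.00092915 -0.00176581]
```

View pics/w5.png

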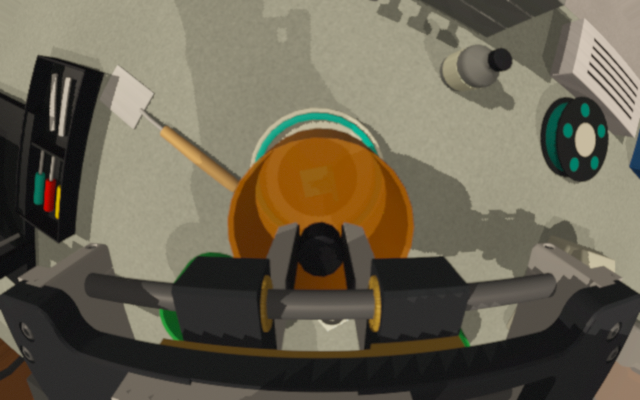

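View pics/s5.png

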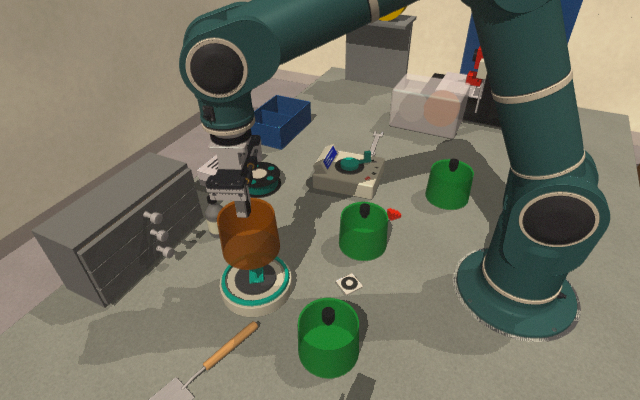

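Run:
```python
from h import *
from scipy.optimize import least_squares
from workcell import telemetry
s=telemetry.observe()
c=dict(np.load("w5.npz"));f=c["frame"];hsv=cv2.cvtColor(f,cv2.COLOR_RGB2HSV)
te=(hsv[...,0]>75)&(hsv[...,0]<100)&(hsv[...,1]>100);te[:95]=0;te[170:]=0;te[:,:245]=0;te[:,390:]=0
out=[]
for u in range(262,374):
    v=np.nonzero(te[:,u])[0]
    if len(v): out.append(fray(c,u,v.min()-.5,.045)[:2])
out=np.array(out)
r=least_squares(lambda p:np.hypot(*(out-p).T)-.0815,[.575,.267],loss="soft_l1",f_scale=.001);print("ring outer",r.x,np.abs(r.fun).mean())
for q in (.0795,.0835):
  r=least_squares(lambda p:np.hypot(*(out-p).T)-q,[.575,.267]);print(q,r.x)
# side
for n in ["s5"]:
    c=dict(np.load(n+".npz"));f=c["frame"];hsv=cv2.cvtColor(f,cv2.COLOR_RGB2HSV)
    am=(hsv[...,0]<18)&(hsv[...,1]>130);am[:190]=0;am[275:]=0;am[:,:205]=0;am[:,290:]=0
    for v in range(200,262,8):
        x=np.nonzero(am[v])[0];print(v,x.min(),x.max(),(x.min()+x.max())/2)
    off=np.array([-.0048,.0038,0])
    for z in (.1,.05,0): print(z,proj(c,s["tool_pos"]+[0,0,-.1214+z]+off))
    ax=s["tool_pos"]
```

```text
ring outer [0.5726391  0.26809677] 0.00034599574762909403
0.0795 [0.5747449 0.2689199]
0.0835 [0.57054518 0.26725409]
200 250 263 256.5
208 222 272 247.0
216 217 274 245.5
224 217 275 246.0
232 219 277 248.0
240 221 278 249.5
248 222 279 250.5
256 224 275 249.5
0.1 [245.29530474 216.76307719]
0.05 [248.25915623 233.84182099]
0 [251.02701796 249.79120359]
```

>>> drive_tool(
  moves=[
    {"hand": 1,"dx": 0.01,"dy": 0.001,"dz": -0.002,"ax": 0,"ay": 0,"az": 0},
    {"hand": 1,"dx": 0.02,"dy": 0,"dz": 0,"ax": 0,"ay": 0,"az": 0},
    {"hand": 1,"dx": 0.02,"dy": 0,"dz": 0,"ax": 0,"ay": 0,"az": 0},
    {"hand": 1,"dx": 0.02,"dy": 0,"dz": 0,"ax": 0,"ay": 0,"az": 0},
    {"hand": 1,"dx": 0.01,"dy": 0,"dz": 0,"ax": 0,"ay": 0,"az": 0},
    {"hand": 1,"dx": 0.004,"dy": 0,"dz": 0,"ax": 0,"ay": 0,"az": 0},
    {"hand": 1,"dx": 0,"dy": 0,"dz": 0,"ax": 0,"ay": 0,"az": 0},
    {"hand": 1,"dx": 0,"dy": 0,"dz": 0,"ax": 0,"ay": 0,"az": 0},
  ],
)

```text
t: 6.78
tool_pos: [0.5747, 0.2691, 0.1732]
tool_rot: [0.588, 0.393, 0.588, -0.393]
wrist_force: [-0.9, -0.5, -2.1]
gripper_width: 0.0255
```

```bash
python3 look.py wrist:w6 side:s6
python3 - <<'E'
import cv2
f=cv2.imread("pics/s6.png")[190:330,180:340];cv2.imwrite("pics/s6c.png",cv2.resize(f,None,fx=4,fy=4,interpolation=cv2.INTER_CUBIC))
f=cv2.imread("pics/w6.png")[60:330,180:460];cv2.imwrite("pics/w6c.png",cv2.resize(f,None,fx=2,fy=2,interpolation=cv2.INTER_CUBIC))
E
```

```text
6.7833 [0.5747 0.2691 0.1732] [[0.001, 0.924, 0.382], [0.0, 0.382, -0.924], [-1.0, 0.001, -0.0]] [-0.9 -0.5 -2.1] 0.02547519925168449
```

View pics/s6c.png

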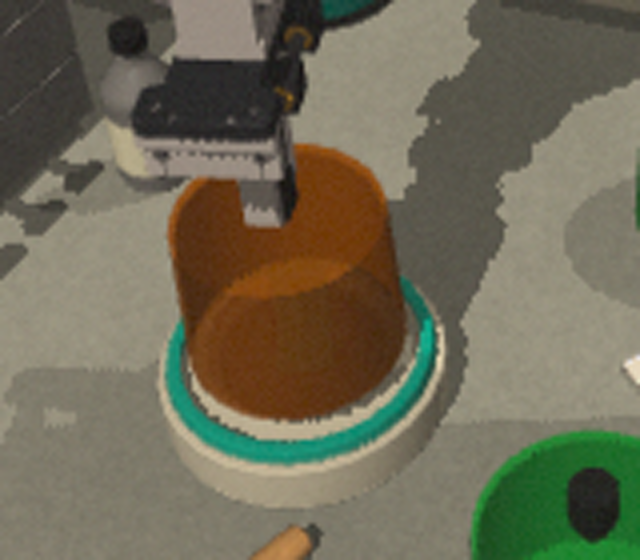

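View pics/w6c.png

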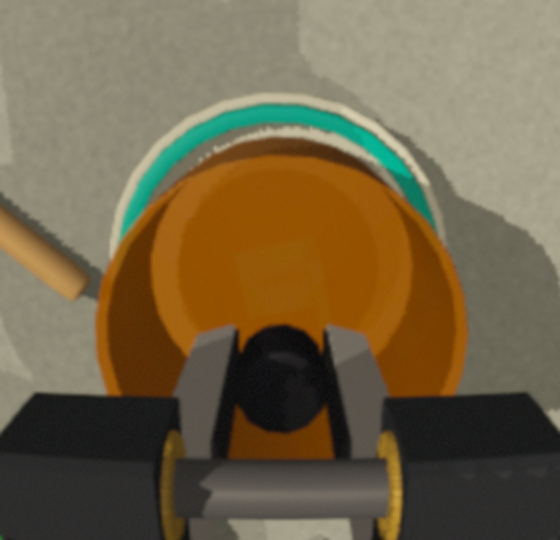

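Run:
```python
from h import *
from scipy.optimize import least_squares
def fit(o,r,x0):
    q=least_squares(lambda p:np.hypot(*(o-p).T)-r,x0,loss="soft_l1",f_scale=.001);return q.x.round(4),np.abs(q.fun).mean().round(5)
c=dict(np.load("s6.npz"));f=c["frame"];hsv=cv2.cvtColor(f,cv2.COLOR_RGB2HSV)
am=(hsv[...,0]<18)&(hsv[...,1]>130);te=(hsv[...,0]>75)&(hsv[...,0]<100)&(hsv[...,1]>100)
zf=.1732-.1214
foot=[];ro=[];ri=[]
for u in range(231,279):
    v=np.nonzero(am[255:302,u])[0]+255; foot.append(ray(c,u,v.max()+.5,zf)[:2])
for u in range(226,286):
    v=np.nonzero(te[270:315,u])[0]+270
    if len(v): ro.append(ray(c,u,v.max()+.5,.045)[:2]); 
for u in range(236,276):
    v=np.nonzero(te[270:315,u])[0]+270
    if len(v): ri.append(ray(c,u,v.min()-.5,.045)[:2])
print("foot",fit(np.array(foot),.066,[.57,.27]));print("ring o",fit(np.array(ro),.0815,[.57,.27]),"i",fit(np.array(ri),.0725,[.57,.27]))
c=dict(np.load("w6.npz"));f=c["frame"];hsv=cv2.cvtColor(f,cv2.COLOR_RGB2HSV)
te=(hsv[...,0]>75)&(hsv[...,0]<100)&(hsv[...,1]>100)
ro=[]
for u in range(242,395):
    v=np.nonzero(te[95:185,u])[0]
    if len(v): ro.append(fray(c,u,v.min()+94.5,.045)[:2])
print("wrist ring",fit(np.array(ro),.0815,[.57,.27]))
am=(hsv[...,0]<18)&(hsv[...,1]>130)
ft=[]
for u in range(285,360):
    v=np.nonzero(am[110:185,u])[0]
    if len(v): ft.append(fray(c,u,v.min()+109.5,zf)[:2])
print("wrist foot",fit(np.array(ft),.066,[.57,.27]))
```

```text
foot (array([0.5747, 0.266 ]), np.float64(0.00068))
ring o (array([0.5683, 0.274 ]), np.float64(0.00065)) i (array([0.5709, 0.2686]), np.float64(0.00073))
wrist ring (array([0.5728, 0.2682]), np.float64(0.00043))
wrist foot (array([0.5733, 0.267 ]), np.float64(0.00026))
```

>>> drive_tool(
  moves=[
    {"hand": 1,"dx": 0.004,"dy": -0.0007,"dz": -0.002,"ax": 0,"ay": 0,"az": 0},
    {"hand": 1,"dx": 0.004,"dy": 0,"dz": 0,"ax": 0,"ay": 0,"az": 0},
    {"hand": 1,"dx": 0.003,"dy": 0,"dz": 0,"ax": 0,"ay": 0,"az": 0},
    {"hand": 1,"dx": 0.002,"dy": 0,"dz": 0,"ax": 0,"ay": 0,"az": 0},
    {"hand": 1,"dx": 0,"dy": 0,"dz": 0,"ax": 0,"ay": 0,"az": 0},
    {"hand": 1,"dx": 0,"dy": 0,"dz": 0,"ax": 0,"ay": 0,"az": 0},
  ],
)

```text
t: 7.38
tool_pos: [0.5729, 0.2706, 0.1593]
tool_rot: [0.588, 0.393, 0.588, -0.393]
wrist_force: [-0.8, -0.2, -2.5]
gripper_width: 0.0254
```

>>> drive_tool(
  moves=[
    {"hand": 1,"dx": 0.001,"dy": 0,"dz": 0,"ax": 0,"ay": 0,"az": 0},
    {"hand": 1,"dx": 0.001,"dy": 0,"dz": 0,"ax": 0,"ay": 0,"az": 0},
    {"hand": 1,"dx": 0,"dy": 0,"dz": 0,"ax": 0,"ay": 0,"az": 0},
  ],
)

```text
t: 7.63
tool_pos: [0.5729, 0.2705, 0.1573]
tool_rot: [0.588, 0.393, 0.588, -0.393]
wrist_force: [0.1, 0.9, -2.0]
gripper_width: 0.0255
```

>>> drive_tool(
  moves=[
    {"hand": 1,"dx": 0.0006,"dy": 0,"dz": 0,"ax": 0,"ay": 0,"az": 0},
    {"hand": 1,"dx": 0.0004,"dy": 0,"dz": 0,"ax": 0,"ay": 0,"az": 0},
    {"hand": 1,"dx": 0,"dy": 0,"dz": 0,"ax": 0,"ay": 0,"az": 0},
  ],
)

```text
t: 7.88
tool_pos: [0.5729, 0.2706, 0.1564]
tool_rot: [0.588, 0.393, 0.588, -0.393]
wrist_force: [-0.2, 0.1, -2.3]
gripper_width: 0.0255
```

>>> drive_tool(
  moves=[
    {"hand": 1,"dx": 0.0005,"dy": 0,"dz": 0,"ax": 0,"ay": 0,"az": 0},
    {"hand": 1,"dx": 0,"dy": 0,"dz": 0,"ax": 0,"ay": 0,"az": 0},
    {"hand": 1,"dx": 0,"dy": 0,"dz": 0,"ax": 0,"ay": 0,"az": 0},
  ],
)

```text
t: 8.13
tool_pos: [0.5731, 0.2705, 0.1563]
tool_rot: [0.588, 0.393, 0.588, -0.393]
wrist_force: [-0.6, -2.8, 5.2]
gripper_width: 0.0253
```

```bash
python3 look.py wrist:w7 side:s7
python3 - <<'E'
import cv2
f=cv2.imread("pics/s7.png")[190:330,180:340];cv2.imwrite("pics/s7c.png",cv2.resize(f,None,fx=4,fy=4,interpolation=cv2.INTER_CUBIC))
E
```

```text
8.1333 [0.5731 0.2705 0.1563] [[0.0, 0.924, 0.382], [0.0, 0.382, -0.924], [-1.0, 0.0, 0.0]] [-0.6 -2.8  5.2] 0.02530861673818646
```

View pics/s7c.png

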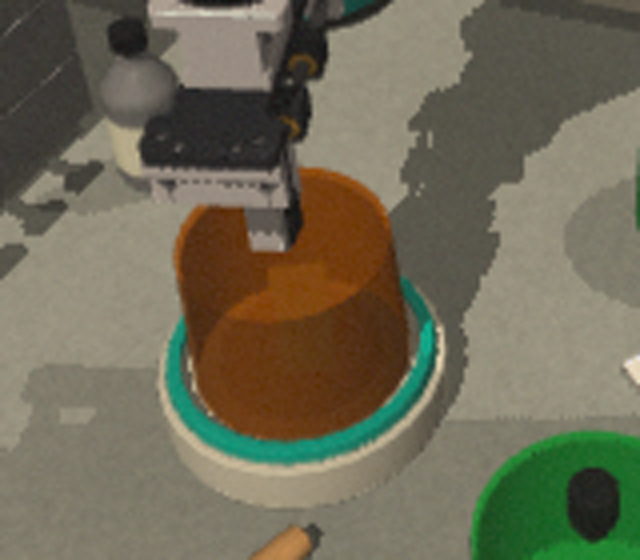

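The foot touches at exactly the expected seat height, with +7 N on contact. It sits inside the ring with white face showing on both sides, so I'll release.

>>> drive_tool(
  moves=[
    {"hand": 0.5,"dx": 0,"dy": 0,"dz": 0,"ax": 0,"ay": 0,"az": 0},
    {"hand": 0.5,"dx": 0,"dy": 0,"dz": 0,"ax": 0,"ay": 0,"az": 0},
    {"hand": 0.4,"dx": 0,"dy": 0,"dz": 0,"ax": 0,"ay": 0,"az": 0},
    {"hand": 0.4,"dx": 0,"dy": 0,"dz": 0,"ax": 0,"ay": 0,"az": 0},
    {"hand": 0.4,"dx": 0,"dy": 0,"dz": 0,"ax": 0,"ay": 0,"az": 0},
    {"hand": 0.4,"dx": 0,"dy": 0,"dz": 0,"ax": 0,"ay": 0,"az": 0},
  ],
)

```text
t: 8.73
tool_pos: [0.5729, 0.2706, 0.1559]
tool_rot: [0.588, 0.393, 0.588, -0.393]
wrist_force: [0.6, 0.3, -0.0]
gripper_width: 0.0563
```

>>> drive_tool(
  moves=[
    {"hand": 0.4,"dx": -0.01,"dy": 0,"dz": 0,"ax": 0,"ay": 0,"az": 0},
    {"hand": 0.4,"dx": -0.015,"dy": 0,"dz": 0,"ax": 0,"ay": 0,"az": 0},
    {"hand": 0.4,"dx": -0.02,"dy": 0,"dz": 0,"ax": 0,"ay": 0,"az": 0},
    {"hand": 0.4,"dx": -0.02,"dy": 0,"dz": 0,"ax": 0,"ay": 0,"az": 0},
    {"hand": 0.4,"dx": -0.02,"dy": 0,"dz": 0,"ax": 0,"ay": 0,"az": 0},
    {"hand": 0.4,"dx": -0.01,"dy": 0,"dz": 0,"ax": 0,"ay": 0,"az": 0},
  ],
)

```text
t: 9.23
tool_pos: [0.5734, 0.2711, 0.2541]
tool_rot: [0.588, 0.394, 0.587, -0.392]
wrist_force: [-0.2, 0.8, -0.1]
gripper_width: 0.0564
```

```bash
python3 look.py side:s8 wrist:w8;  python3 - <<'E'
import cv2
f=cv2.imread("pics/s8.png")[190:330,180:340];cv2.imwrite("pics/s8c.png",cv2.resize(f,None,fx=4,fy=4,interpolation=cv2.INTER_CUBIC))
E
```

```text
9.2333 [0.5734 0.2711 0.2541] [[0.003, 0.924, 0.382], [0.001, 0.382, -0.924], [-1.0, 0.003, -0.0]] [-0.2  0.8 -0.1] 0.0563555308685605
```

View pics/s8c.png

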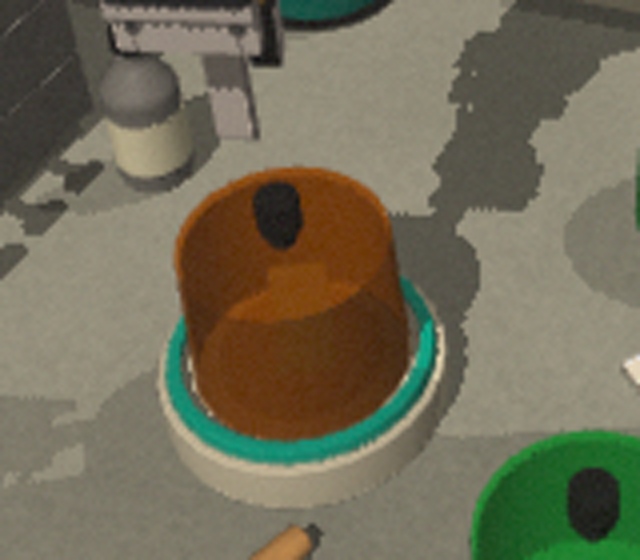

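View pics/w8.png

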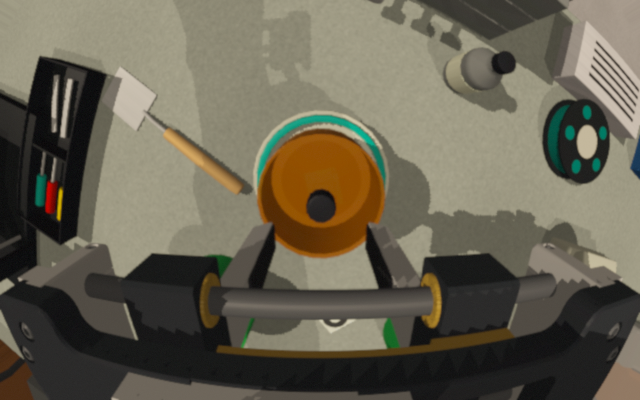

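The cover is level in the ring, and the bracket's lighter patch still shows upright inside it, at (295,275) in the crop. Now to the dial.

>>> drive_tool(
  moves=[
    {"hand": 0.4,"dx": 0,"dy": -0.009,"dz": 0.016,"ax": 0,"ay": 0,"az": 0},
    {"hand": 0.4,"dx": 0,"dy": -0.0165,"dz": 0.0293,"ax": 0,"ay": 0,"az": 0},
    {"hand": 0.4,"dx": 0,"dy": -0.0165,"dz": 0.0293,"ax": 0,"ay": 0,"az": 0},
    {"hand": 0.4,"dx": 0,"dy": -0.0165,"dz": 0.0293,"ax": 0,"ay": 0,"az": 0},
    {"hand": 0.4,"dx": 0,"dy": -0.0165,"dz": 0.0293,"ax": 0,"ay": 0,"az": 0},
    {"hand": 0.4,"dx": 0,"dy": -0.0165,"dz": 0.0293,"ax": 0,"ay": 0,"az": 0},
    {"hand": 0.4,"dx": 0,"dy": -0.0165,"dz": 0.0293,"ax": 0,"ay": 0,"az": 0},
    {"hand": 0.4,"dx": 0,"dy": -0.0165,"dz": 0.0293,"ax": 0,"ay": 0,"az": 0},
  ],
)

```text
t: 10.0
tool_pos: [0.5413, 0.017, 0.2498]
tool_rot: [0.587, 0.393, 0.588, -0.393]
wrist_force: [0.7, -0.2, 0.5]
gripper_width: 0.0565
```

>>> drive_tool(
  moves=[
    {"hand": 0.4,"dx": 0,"dy": -0.0165,"dz": 0.0293,"ax": 0,"ay": 0,"az": 0},
    {"hand": 0.4,"dx": 0,"dy": -0.0165,"dz": 0.0293,"ax": 0,"ay": 0,"az": 0},
    {"hand": 0.4,"dx": 0,"dy": -0.0165,"dz": 0.0293,"ax": 0,"ay": 0,"az": 0},
    {"hand": 0.4,"dx": 0,"dy": -0.0165,"dz": 0.0293,"ax": 0,"ay": 0,"az": 0},
    {"hand": 0.4,"dx": 0,"dy": -0.0165,"dz": 0.0293,"ax": 0,"ay": 0,"az": 0},
    {"hand": 0.4,"dx": 0,"dy": -0.0165,"dz": 0.0293,"ax": 0,"ay": 0,"az": 0},
    {"hand": 0.4,"dx": 0,"dy": -0.009,"dz": 0.016,"ax": 0,"ay": 0,"az": 0},
    {"hand": 0.4,"dx": 0,"dy": 0,"dz": 0,"ax": 0,"ay": 0,"az": 0},
  ],
)

```text
t: 10.67
tool_pos: [0.514, -0.2043, 0.2495]
tool_rot: [0.586, 0.394, 0.587, -0.395]
wrist_force: [0.1, -1.1, -0.2]
gripper_width: 0.0561
```

```bash
python3 look.py wrist:w9 top:t9
python3 - <<'E'
import cv2
f=cv2.imread("pics/t9.png")[130:240,190:460];cv2.imwrite("pics/t9c.png",cv2.resize(f,None,fx=2.9,fy=2.9,interpolation=cv2.INTER_CUBIC))
E
```

```text
10.6667 [ 0.514  -0.2043  0.2495] [[-0.002, 0.926, 0.376], [-0.001, 0.376, -0.926], [-1.0, -0.002, -0.0]] [ 0.1 -1.1 -0.2] 0.05608799101942023
```

View pics/w9.png

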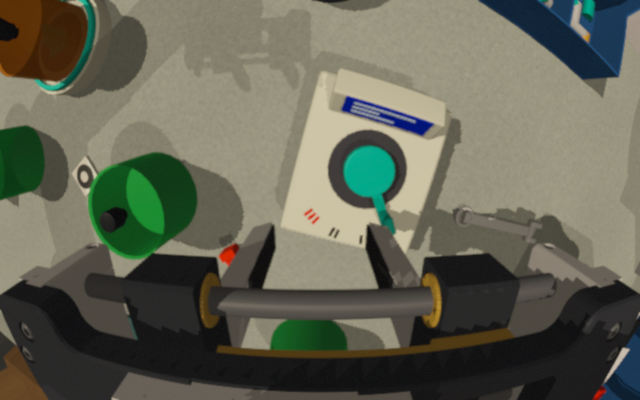

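View pics/t9c.png

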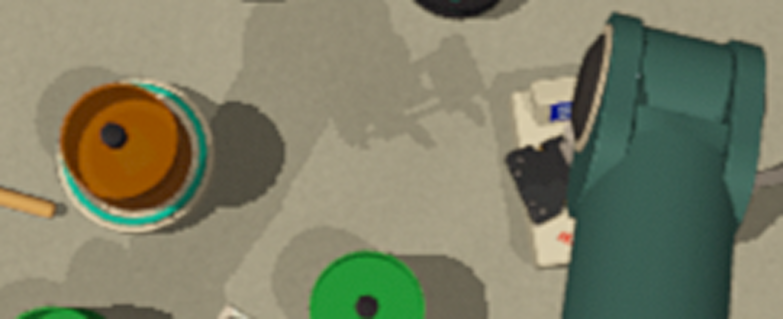

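The wrist view shows the dial hub at (371,173), the tab near (388,222), and the red, two-bar and one-bar marks at (311,215), (334,232) and (361,240).

Run:
```python
from h import *
from scipy.optimize import least_squares
c=dict(np.load("t9.npz"));f=c["frame"]
k=np.zeros(f.shape[:2],bool);k[165:190,215:245]=1;k&=f.max(-1)<62
ys,xs=np.nonzero(k);print("knob top",len(xs),ray(c,xs.mean(),ys.mean(),.170))
c=dict(np.load("w9.npz"));f=c["frame"];hsv=cv2.cvtColor(f,cv2.COLOR_RGB2HSV)
red=((hsv[...,0]<8)|(hsv[...,0]>172))&(hsv[...,1]>120);red[:200]=0;red[232:]=0;red[:,:295]=0;red[:,330:]=0
ys,xs=np.nonzero(red);r=fray(c,xs.mean(),ys.mean(),.055)[:2]
M=[r,fray(c,334,232,.055)[:2],fray(c,361,240,.055)[:2]]
print("marks",np.round(M,4))
ang=np.pi+.6-np.array([1.2,.8,.4])
def fn(p): 
    a=ang+p[2];return np.r_[p[0]+.088*np.cos(a)-np.array(M)[:,0],p[1]+.088*np.sin(a)-np.array(M)[:,1]]
q=least_squares(fn,[.55,-.25,.12]);print("axis,yaw",q.x,np.abs(q.fun).max())
dk=np.zeros(f.shape[:2],bool);dk[120:215,320:415]=1;dk&=f.max(-1)<85
ys,xs=np.nonzero(dk);p=np.array([fray(c,u,v,.057)[:2] for u,v in zip(xs,ys)]).astype(np.float32)
te=(hsv[...,0]>75)&(hsv[...,0]<100)&(hsv[...,1]>100);te[:135]=0;te[200:]=0;te[:,:335]=0;te[:,405:]=0
cv2.imwrite("pics/w9c.png",cv2.resize(f[110:260,270:440,::-1],None,fx=4,fy=4,interpolation=cv2.INTER_CUBIC))
```

```text
knob top 51 [0.57013676 0.26777059 0.17      ]
marks [[ 0.4707 -0.2118]
 [ 0.4618 -0.2458]
 [ 0.4645 -0.2815]]
axis,yaw [ 0.54870242 -0.25390403  0.10962932] 0.0008068417301823061
```

View pics/w9c.png

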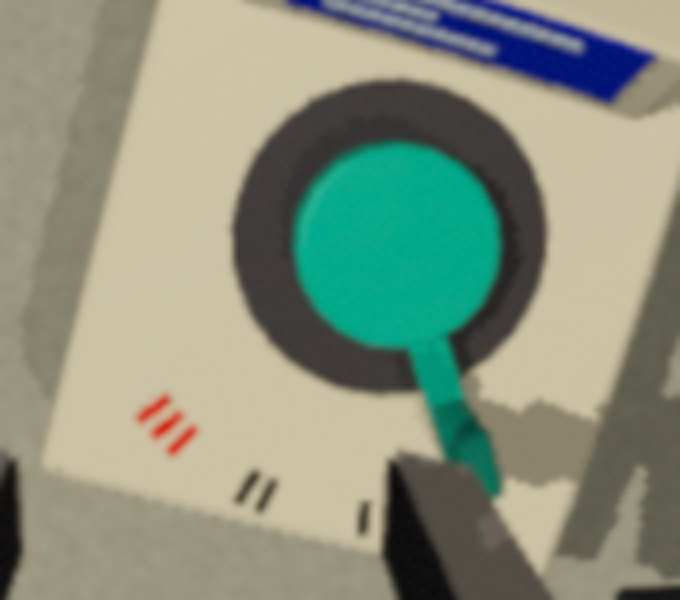

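>>> drive_tool(
  moves=[
    {"hand": 0.4,"dx": 0,"dy": -0.014,"dz": 0.026,"ax": 0,"ay": 0,"az": 0},
    {"hand": 0.4,"dx": 0,"dy": -0.014,"dz": 0.026,"ax": 0,"ay": 0,"az": 0},
    {"hand": 0.4,"dx": 0,"dy": -0.014,"dz": 0.026,"ax": 0,"ay": 0,"az": 0},
    {"hand": 0.4,"dx": 0.02,"dy": 0,"dz": 0,"ax": -0.11,"ay": 0,"az": 0},
    {"hand": 0.4,"dx": 0.02,"dy": 0,"dz": 0,"ax": -0.11,"ay": 0,"az": 0},
    {"hand": 0.4,"dx": 0.02,"dy": 0,"dz": 0,"ax": -0.11,"ay": 0,"az": 0},
    {"hand": 0.4,"dx": 0,"dy": 0,"dz": 0,"ax": 0,"ay": 0,"az": 0},
    {"hand": 0.4,"dx": 0,"dy": 0,"dz": 0,"ax": 0,"ay": 0,"az": 0},
  ],
)

```text
t: 11.43
tool_pos: [0.5066, -0.2867, 0.1904]
tool_rot: [0.643, 0.292, 0.645, -0.292]
wrist_force: [0.1, 0.3, 0.8]
gripper_width: 0.0563
```

```bash
python3 look.py wrist:w10; python3 -c "
from h import *
from workcell import telemetry
s=telemetry.observe();m=rot(s).as_matrix();print(np.arctan2(m[1,2],m[0,2]),rel(s,[.504,-.292,.092]))"
```

```text
11.4333 [ 0.5066 -0.2867  0.1904] [[-0.002, 0.752, 0.659], [0.001, 0.659, -0.752], [-1.0, -0.0, -0.002]] [0.1 0.3 0.8] 0.056287379654457244
-0.8519247046758827 [ 0.09945443 -0.00556245  0.00164202]
```

View pics/w10.png

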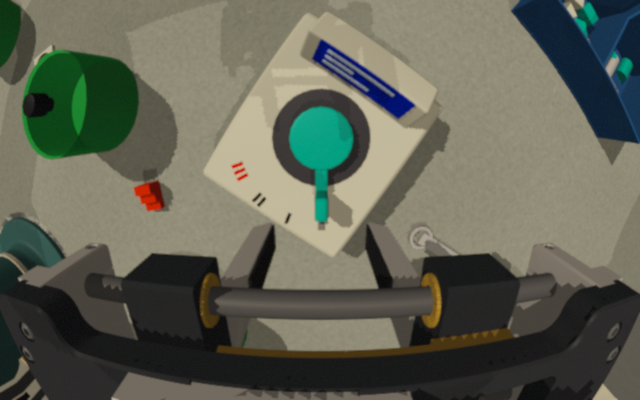

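The lever lies exactly on the jaw centre line, with its tab at about (321,210). Descending.

>>> drive_tool(
  moves=[
    {"hand": 0.4,"dx": 0.02,"dy": -0.004,"dz": 0.001,"ax": 0,"ay": 0,"az": 0},
    {"hand": 0.4,"dx": 0.025,"dy": 0,"dz": 0,"ax": 0,"ay": 0,"az": 0},
    {"hand": 0.4,"dx": 0.02,"dy": 0,"dz": 0,"ax": 0,"ay": 0,"az": 0},
    {"hand": 0.4,"dx": 0.01,"dy": 0,"dz": 0,"ax": 0,"ay": 0,"az": 0},
    {"hand": 0.4,"dx": 0,"dy": 0,"dz": 0,"ax": 0,"ay": 0,"az": 0},
    {"hand": 0.4,"dx": 0,"dy": 0,"dz": 0,"ax": 0,"ay": 0,"az": 0},
  ],
)

```text
t: 11.98
tool_pos: [0.505, -0.2913, 0.117]
tool_rot: [0.644, 0.292, 0.644, -0.292]
wrist_force: [0.5, -0.8, -0.2]
gripper_width: 0.0565
```

```bash
python3 look.py wrist:w11
python3 - <<'E'
from h import *
from workcell import telemetry
s=telemetry.observe();c=dict(np.load("w11.npz"))
cv2.imwrite("pics/w11c.png",cv2.resize(c["frame"][80:330,200:440,::-1],None,fx=2.3,fy=2.3,interpolation=cv2.INTER_CUBIC))
for v in (200,220,240,260,280): print(v,rel(s,fray(c,320,v,.1)).round(4))
E
```

```text
11.9833 [ 0.505  -0.2913  0.117 ] [[0.001, 0.751, 0.66], [-0.0, 0.66, -0.751], [-1.0, 0.0, 0.001]] [ 0.5 -0.8 -0.2] 0.05654235525610285
200 [0.0175 0.0229 0.0012]
220 [0.0175 0.0101 0.0012]
240 [ 0.0175 -0.0032  0.0012]
260 [ 0.0175 -0.0172  0.0012]
280 [ 0.0174 -0.0321  0.0012]
```

View pics/w11c.png

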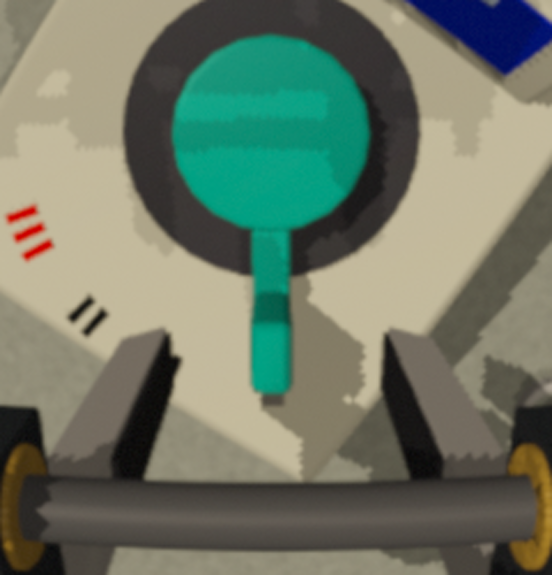

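The tab's top face spans v 220 to 250, centred within 1 mm. I'll descend and grip.

>>> drive_tool(
  moves=[
    {"hand": 0.4,"dx": 0.015,"dy": 0,"dz": 0,"ax": 0,"ay": 0,"az": 0},
    {"hand": 0.4,"dx": 0.01,"dy": 0,"dz": 0,"ax": 0,"ay": 0,"az": 0},
    {"hand": 1,"dx": 0,"dy": 0,"dz": 0,"ax": 0,"ay": 0,"az": 0},
    {"hand": 1,"dx": 0,"dy": 0,"dz": 0,"ax": 0,"ay": 0,"az": 0},
    {"hand": 1,"dx": 0,"dy": 0,"dz": 0,"ax": 0,"ay": 0,"az": 0},
    {"hand": 1,"dx": 0,"dy": 0,"dz": 0,"ax": 0,"ay": 0,"az": 0},
    {"hand": 1,"dx": 0,"dy": 0,"dz": 0,"ax": 0,"ay": 0,"az": 0},
    {"hand": 1,"dx": 0,"dy": 0,"dz": 0,"ax": 0,"ay": 0,"az": 0},
  ],
)

```text
t: 12.7
tool_pos: [0.5044, -0.2914, 0.0913]
tool_rot: [0.644, 0.291, 0.644, -0.291]
wrist_force: [-0.1, -0.3, -0.1]
gripper_width: 0.0201
```

>>> drive_tool(
  moves=[
    {"hand": 1,"dx": 0,"dy": 0,"dz": 0,"ax": 0,"ay": 0,"az": 0},
    {"hand": 1,"dx": 0,"dy": 0,"dz": 0,"ax": 0,"ay": 0,"az": 0},
    {"hand": 1,"dx": 0,"dy": 0,"dz": 0,"ax": 0,"ay": 0,"az": 0},
    {"hand": 1,"dx": 0,"dy": 0,"dz": 0,"ax": 0,"ay": 0,"az": 0},
    {"hand": 1,"dx": 0,"dy": 0,"dz": 0,"ax": 0,"ay": 0,"az": 0},
  ],
)

```text
t: 13.12
tool_pos: [0.5036, -0.2906, 0.091]
tool_rot: [0.644, 0.291, 0.645, -0.291]
wrist_force: [-6.2, 4.1, 8.4]
gripper_width: 0.0116
```

```bash
python3 look.py
```

```text
13.1167 [ 0.5036 -0.2906  0.091 ] [[-0.002, 0.75, 0.661], [0.001, 0.661, -0.75], [-1.0, -0.001, -0.002]] [-6.2  4.1  8.4] 0.011550636538869164
```

Gripped at 11.6 mm. Now I'll follow the arc, clockwise from above (+ax), at about 60 mm radius.

>>> drive_tool(
  moves=[
    {"hand": 1,"dx": 0,"dy": 0.0001,"dz": -0.003,"ax": 0.05,"ay": 0,"az": 0},
    {"hand": 1,"dx": 0,"dy": 0.0001,"dz": -0.003,"ax": 0.05,"ay": 0,"az": 0},
    {"hand": 1,"dx": 0,"dy": 0.0001,"dz": -0.003,"ax": 0.05,"ay": 0,"az": 0},
    {"hand": 1,"dx": 0,"dy": 0.0001,"dz": -0.003,"ax": 0.05,"ay": 0,"az": 0},
    {"hand": 1,"dx": 0,"dy": 0.0001,"dz": -0.003,"ax": 0.05,"ay": 0,"az": 0},
    {"hand": 1,"dx": 0,"dy": 0.0001,"dz": -0.003,"ax": 0.05,"ay": 0,"az": 0},
  ],
)

```text
t: 13.62
tool_pos: [0.4942, -0.2761, 0.091]
tool_rot: [0.593, 0.385, 0.593, -0.385]
wrist_force: [-4.3, 0.7, 5.3]
gripper_width: 0.0118
```

```bash
cat > ang.py <<'E'
from h import *
from workcell import telemetry
s=telemetry.observe();m=rot(s).as_matrix();p=s["tool_pos"]-[.5495,-.253,0]
print(s["t"],"tool turn",-.854-np.arctan2(m[1,2],m[0,2]),"pos angle from rest",(.717+np.pi-np.arctan2(p[1],p[0]))%(2*np.pi),"R",np.hypot(*p[:2]),p[2],"F",s["wrist_force"].round(1),s["torque"].round(2),s["gripper_width"])
E
python3 ang.py
```

```text
13.6167 tool turn 0.29733097419100185 pos angle from rest 0.32167977511388735 R 0.05997223274565665 0.0910470305788041 F [-4.3  0.7  5.3] [0.17 0.99 0.3 ] 0.011767173230192973
```

>>> drive_tool(
  moves=[
    {"hand": 1,"dx": 0,"dy": 0.0001,"dz": -0.003,"ax": 0.05,"ay": 0,"az": 0},
    {"hand": 1,"dx": 0,"dy": 0.0001,"dz": -0.003,"ax": 0.05,"ay": 0,"az": 0},
    {"hand": 1,"dx": 0,"dy": 0.0001,"dz": -0.003,"ax": 0.05,"ay": 0,"az": 0},
    {"hand": 1,"dx": 0,"dy": 0.0001,"dz": -0.003,"ax": 0.05,"ay": 0,"az": 0},
    {"hand": 1,"dx": 0,"dy": 0.0001,"dz": -0.003,"ax": 0.05,"ay": 0,"az": 0},
    {"hand": 1,"dx": 0,"dy": 0.0001,"dz": -0.003,"ax": 0.05,"ay": 0,"az": 0},
    {"hand": 1,"dx": 0,"dy": 0.0001,"dz": -0.003,"ax": 0.05,"ay": 0,"az": 0},
    {"hand": 1,"dx": 0,"dy": 0.0001,"dz": -0.003,"ax": 0.05,"ay": 0,"az": 0},
  ],
)

```text
t: 14.28
tool_pos: [0.4888, -0.2529, 0.0911]
tool_rot: [0.504, 0.495, 0.505, -0.496]
wrist_force: [-6.5, 0.3, 7.8]
gripper_width: 0.0119
```

```bash
python3 ang.py
```

```text
14.2833 tool turn 0.697602414002778 pos angle from rest 0.7186597549494622 R 0.06072025576972072 0.09109551102741328 F [-6.5  0.3  7.8] [0.05 1.62 0.34] 0.01185294726490621
```

>>> drive_tool(
  moves=[
    {"hand": 1,"dx": 0,"dy": 0,"dz": -0.003,"ax": 0.05,"ay": 0,"az": 0},
    {"hand": 1,"dx": 0,"dy": 0,"dz": -0.003,"ax": 0.05,"ay": 0,"az": 0},
    {"hand": 1,"dx": 0,"dy": 0,"dz": -0.003,"ax": 0.05,"ay": 0,"az": 0},
    {"hand": 1,"dx": 0,"dy": 0,"dz": -0.003,"ax": 0.05,"ay": 0,"az": 0},
    {"hand": 1,"dx": 0,"dy": 0,"dz": -0.003,"ax": 0.05,"ay": 0,"az": 0},
    {"hand": 1,"dx": 0,"dy": 0,"dz": -0.003,"ax": 0.05,"ay": 0,"az": 0},
    {"hand": 1,"dx": 0,"dy": 0,"dz": -0.003,"ax": 0.05,"ay": 0,"az": 0},
    {"hand": 1,"dx": 0,"dy": 0,"dz": -0.003,"ax": 0.05,"ay": 0,"az": 0},
  ],
)

```text
t: 14.95
tool_pos: [0.4928, -0.2294, 0.0911]
tool_rot: [-0.396, -0.585, -0.396, 0.586]
wrist_force: [-4.2, -1.5, 4.1]
gripper_width: 0.0117
```

```bash
python3 ang.py; python3 look.py wrist:w12 side:s12 top:t12
```

```text
14.95 tool turn 1.0975885595076402 pos angle from rest 1.1108985813558871 R 0.06138278654866195 0.09110688347804893 F [-4.2 -1.5  4.1] [-0.37  0.88  0.14] 0.011700394775273298
14.95 [ 0.4928 -0.2294  0.0911] [[-0.001, 0.928, -0.372], [-0.0, -0.372, -0.928], [-1.0, -0.001, 0.001]] [-4.2 -1.5  4.1] 0.011700394775273298
```

View pics/w12.png

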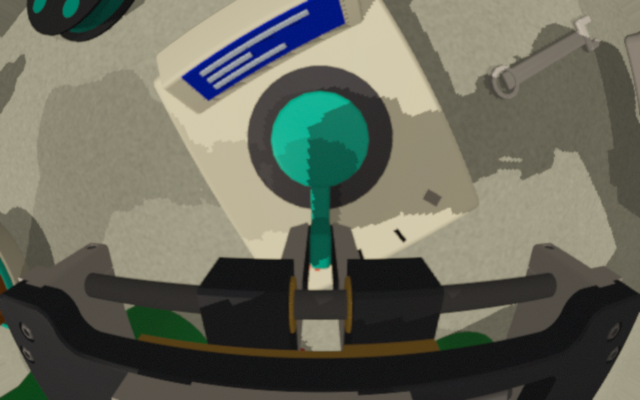

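View pics/s12.png

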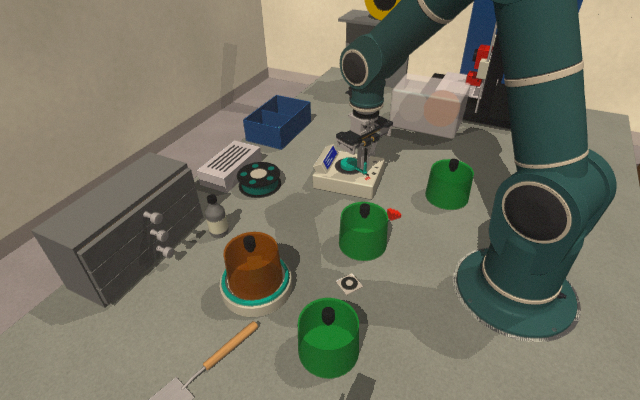

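The lever has swept past the one- and two-bar marks to about 1.1 rad. The grey rest square is at (432,197) and the first bar at (400,235). I'll finish the last 0.11 rad and check visually.

>>> drive_tool(
  moves=[
    {"hand": 1,"dx": 0,"dy": 0.0002,"dz": -0.0022,"ax": 0.037,"ay": 0,"az": 0},
    {"hand": 1,"dx": 0,"dy": 0.0002,"dz": -0.0022,"ax": 0.037,"ay": 0,"az": 0},
    {"hand": 1,"dx": 0,"dy": 0.0002,"dz": -0.0022,"ax": 0.037,"ay": 0,"az": 0},
    {"hand": 1,"dx": 0,"dy": 0,"dz": 0,"ax": 0,"ay": 0,"az": 0},
    {"hand": 1,"dx": 0,"dy": 0,"dz": 0,"ax": 0,"ay": 0,"az": 0},
  ],
)

```text
t: 15.52
tool_pos: [0.4955, -0.2236, 0.091]
tool_rot: [-0.364, -0.605, -0.365, 0.606]
wrist_force: [-9.7, 0.2, 9.8]
gripper_width: 0.0114
```

```bash
python3 ang.py; python3 look.py wrist:w13 side:s13;python3 - <<'E'
import cv2
f=cv2.imread("pics/w13.png")[40:300,220:500];cv2.imwrite("pics/w13c.png",cv2.resize(f,None,fx=2.2,fy=2.2,interpolation=cv2.INTER_CUBIC))
f=cv2.imread("pics/s13.png")[125:205,300:395];cv2.imwrite("pics/s13c.png",cv2.resize(f,None,fx=7,fy=7,interpolation=cv2.INTER_CUBIC))
E
```

```text
15.5167 tool turn 1.2046133256890865 pos angle from rest 1.2154886185883775 R 0.06142713490658714 0.09102320273557937 F [-9.7  0.2  9.8] [0.02 2.15 0.12] 0.011350673007905682
15.5167 [ 0.4955 -0.2236  0.091 ] [[-0.002, 0.883, -0.469], [0.0, -0.469, -0.883], [-1.0, -0.002, 0.001]] [-9.7  0.2  9.8] 0.011350673007905682
```

View pics/w13c.png

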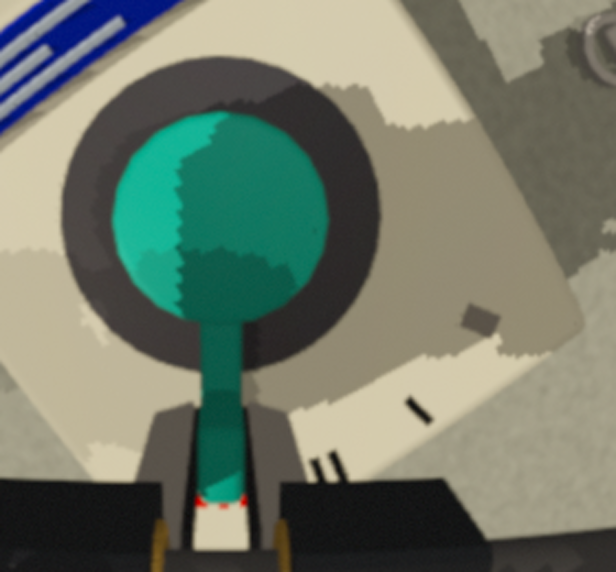

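View pics/s13c.png

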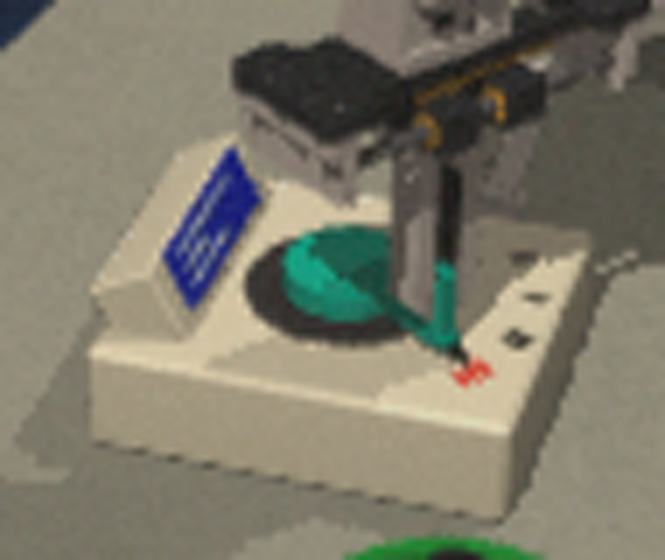

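The three red bars at crop (202/223/243, 503) sit symmetrically around the lever tip (221), so the dial is at 1.2 rad. Measured tool turn agrees at 1.205. Now I hold for more than 2 s.

>>> drive_tool(
  moves=[
    {"hand": 1,"dx": 0,"dy": 0,"dz": 0,"ax": 0,"ay": 0,"az": 0},
    {"hand": 1,"dx": 0,"dy": 0,"dz": 0,"ax": 0,"ay": 0,"az": 0},
    {"hand": 1,"dx": 0,"dy": 0,"dz": 0,"ax": 0,"ay": 0,"az": 0},
    {"hand": 1,"dx": 0,"dy": 0,"dz": 0,"ax": 0,"ay": 0,"az": 0},
    {"hand": 1,"dx": 0,"dy": 0,"dz": 0,"ax": 0,"ay": 0,"az": 0},
    {"hand": 1,"dx": 0,"dy": 0,"dz": 0,"ax": 0,"ay": 0,"az": 0},
    {"hand": 1,"dx": 0,"dy": 0,"dz": 0,"ax": 0,"ay": 0,"az": 0},
    {"hand": 1,"dx": 0,"dy": 0,"dz": 0,"ax": 0,"ay": 0,"az": 0},
  ],
)

```text
t: 16.28
tool_pos: [0.4955, -0.2237, 0.091]
tool_rot: [-0.364, -0.605, -0.365, 0.606]
wrist_force: [-9.8, 0.4, 9.9]
gripper_width: 0.012
```

>>> drive_tool(
  moves=[
    {"hand": 1,"dx": 0,"dy": 0,"dz": 0,"ax": 0,"ay": 0,"az": 0},
    {"hand": 1,"dx": 0,"dy": 0,"dz": 0,"ax": 0,"ay": 0,"az": 0},
    {"hand": 1,"dx": 0,"dy": 0,"dz": 0,"ax": 0,"ay": 0,"az": 0},
    {"hand": 1,"dx": 0,"dy": 0,"dz": 0,"ax": 0,"ay": 0,"az": 0},
    {"hand": 1,"dx": 0,"dy": 0,"dz": 0,"ax": 0,"ay": 0,"az": 0},
    {"hand": 1,"dx": 0,"dy": 0,"dz": 0,"ax": 0,"ay": 0,"az": 0},
    {"hand": 1,"dx": 0,"dy": 0,"dz": 0,"ax": 0,"ay": 0,"az": 0},
    {"hand": 1,"dx": 0,"dy": 0,"dz": 0,"ax": 0,"ay": 0,"az": 0},
  ],
)

```text
t: 16.95
tool_pos: [0.4955, -0.2237, 0.091]
tool_rot: [-0.364, -0.605, -0.365, 0.606]
wrist_force: [-8.9, 1.3, 9.2]
gripper_width: 0.0119
```

>>> drive_tool(
  moves=[
    {"hand": 1,"dx": 0,"dy": 0,"dz": 0,"ax": 0,"ay": 0,"az": 0},
    {"hand": 1,"dx": 0,"dy": 0,"dz": 0,"ax": 0,"ay": 0,"az": 0},
    {"hand": 1,"dx": 0,"dy": 0,"dz": 0,"ax": 0,"ay": 0,"az": 0},
    {"hand": 1,"dx": 0,"dy": 0,"dz": 0,"ax": 0,"ay": 0,"az": 0},
    {"hand": 1,"dx": 0,"dy": 0,"dz": 0,"ax": 0,"ay": 0,"az": 0},
    {"hand": 1,"dx": 0,"dy": 0,"dz": 0,"ax": 0,"ay": 0,"az": 0},
    {"hand": 1,"dx": 0,"dy": 0,"dz": 0,"ax": 0,"ay": 0,"az": 0},
    {"hand": 1,"dx": 0,"dy": 0,"dz": 0,"ax": 0,"ay": 0,"az": 0},
  ],
)

```text
t: 17.62
tool_pos: [0.4955, -0.2237, 0.091]
tool_rot: [-0.364, -0.605, -0.365, 0.606]
wrist_force: [-8.8, 0.9, 9.6]
gripper_width: 0.0118
```

>>> drive_tool(
  moves=[
    {"hand": 1,"dx": 0,"dy": 0,"dz": 0,"ax": 0,"ay": 0,"az": 0},
    {"hand": 1,"dx": 0,"dy": 0,"dz": 0,"ax": 0,"ay": 0,"az": 0},
    {"hand": 1,"dx": 0,"dy": 0,"dz": 0,"ax": 0,"ay": 0,"az": 0},
    {"hand": 1,"dx": 0,"dy": 0,"dz": 0,"ax": 0,"ay": 0,"az": 0},
    {"hand": 1,"dx": 0,"dy": 0,"dz": 0,"ax": 0,"ay": 0,"az": 0},
    {"hand": 1,"dx": 0,"dy": 0,"dz": 0,"ax": 0,"ay": 0,"az": 0},
    {"hand": 1,"dx": 0,"dy": 0,"dz": 0,"ax": 0,"ay": 0,"az": 0},
    {"hand": 1,"dx": 0,"dy": 0,"dz": 0,"ax": 0,"ay": 0,"az": 0},
  ],
)

```text
t: 18.28
tool_pos: [0.4955, -0.2237, 0.091]
tool_rot: [-0.364, -0.605, -0.365, 0.606]
wrist_force: [-8.7, 1.5, 10.3]
gripper_width: 0.012
```

```bash
python3 ang.py; python3 look.py wrist:w14 top:t14;python3 - <<'E'
import cv2,numpy as np
f=cv2.imread("pics/w14.png")[100:300,260:420];g=cv2.imread("pics/t14.png")[140:225,195:280]
f=cv2.resize(f,(400,500),interpolation=cv2.INTER_CUBIC);g=cv2.resize(g,(400,400),interpolation=cv2.INTER_CUBIC)
o=np.zeros((500,800,3),np.uint8);o[:,:400]=f;o[:400,400:]=g;cv2.imwrite("pics/fin.png",o)
E
```

```text
18.2833 tool turn 1.2043977249790228 pos angle from rest 1.215099404615827 R 0.061429253254791864 0.09103662004159041 F [-8.7  1.5 10.3] [0.16 2.09 0.09] 0.012033077957113107
18.2833 [ 0.4955 -0.2237  0.091 ] [[-0.002, 0.883, -0.469], [0.0, -0.469, -0.883], [-1.0, -0.002, 0.001]] [-8.7  1.5 10.3] 0.012033077957113107
```

View pics/fin.png

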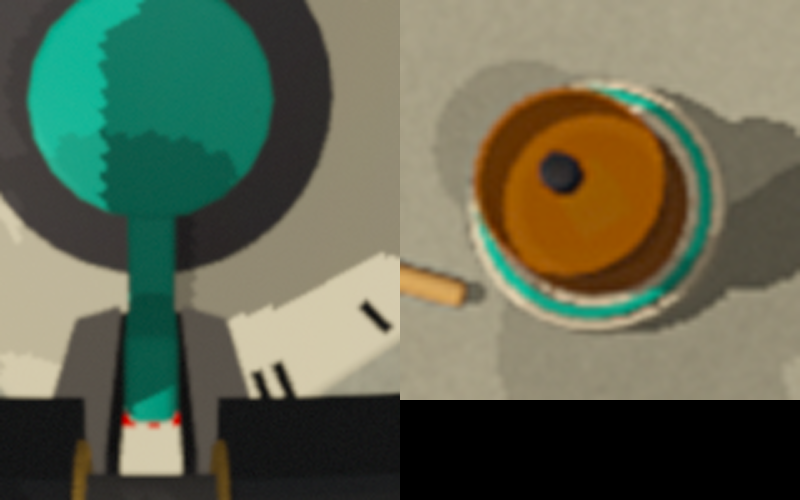

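The lever tip is still centred on the red bars after 2.9 s. The cover sits inside the ring, with the ring clear all round.

```bash
python3 -c "
from workcell import order
print(order.sign_off())"; python3 ang.py
```

```text
the job is handed in; nothing more can be done
None
the job is handed in; nothing more can be done
```

I set the amber cover down over the bracket, inside the stand's teal ring. Then I gripped the lever tab, turned the dial to the red mark and held it there about 2.9 s. I handed the job in at about 18.4 s with the grip still on.

**Cover:** The foot touched at the expected seat height with no tilt. The top view puts the knob about 2.6 mm from the ring centre, inside the 6 mm of play. The bracket still appeared upright inside the cover.

**Dial:** The tool turn was 1.204 rad, and the TCP position about my estimated axis gave 1.215 rad. The lever tip was centred on the three red bars. Holding force was about 13 N at the wrist.

**Disagreements:** The cameras differed by 3–5 mm on absolute positions. I worked from relative offsets and averaged them. At 17 mm above the seat, the side view put the cover up to 7 mm off centre. The wrist view put it about 1 mm off, so I corrected by about 2 mm before lowering.

I ran no separate position check on the other bench items, but the arm touched none of them in any picture. The telemetry call after sign-off was refused, so the last second is unmeasured.

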